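# Kit the microscope accessory tray by its drawn outlines

### The job

Make up the microscope accessory tray: pick the eyepiece, the objective, the slide case and the square cover-glass box off the mat and set each one upright, centred in the drawn outline in the blue tray that has its footprint, with the two boxes squared up to their outlines. Set them down gently, without dropping them. The larger eyepiece and the shorter case fit no outline: leave them standing where they are.

Things in the scene. Friction and masses are not known exactly. Their poses are not given: they have to be found in the camera images.
- eyepiece: The smaller of two eyepieces: stands on its round black head, 38 mm in diameter and 26 mm high, with a bright steel barrel of 23 mm diameter pointing up out of it to 48 mm; 60 to 130 g. Grip it by the head. Stands loose on the 3 mm pale mat; its origin is the centre of its underside, z up. Round: yaw means nothing.
- objective: Microscope objective, the slimmest of the listed things: an upright bright metal cylinder 26 mm in diameter and 28 mm high, with a tapered steel nose above it up to 42 mm; 75 to 155 g. Stands loose on the 3 mm pale mat; its origin is the centre of its underside, z up. Round, so its yaw means nothing.
- slidecase: The longer of two flat grey plastic cases with a white label: 80 mm long (its x axis) x 32 mm wide (y) x 16 mm high; 35 to 70 g. Lies flat, its length within about 30 degrees of world x. Stands loose on the 3 mm pale mat; its origin is the centre of its underside, z up.
- coverbox: Square grey plastic cover-glass box, 36 x 36 mm and 20 mm high, sides along its x and y axes, a round white label on top; 35 to 70 g. Stands loose on the 3 mm pale mat; its origin is the centre of its underside, z up. Any of its four quarter turns is equal.
- big_eyepiece: Look-alike that stays: the larger eyepiece, black head 50 mm in diameter and 26 mm high, steel barrel of 30 mm diameter up to 50 mm. Stands loose on the 3 mm pale mat; its origin is the centre of its underside, z up. The mat's three rows of three things, in any order, are about 92 mm apart and within 7 degrees of the world axes; three are small unlisted bystanders (bottle 52 mm tall, brass collar, black cap).
- short_case: Look-alike that stays: the shorter grey case, 54 mm long (x) x 32 mm wide (y) x 16 mm high, with a white label. Stands loose on the 3 mm pale mat; its origin is the centre of its underside, z up. Along world y every thing on the mat has about 25 mm or more free on either side of its middle for a finger: do not open the fingers much wider than needed.
- spot_eyepiece: Place for the eyepiece: the card with the larger drawn circle, 47 mm across, centred on it. Card: 92 mm square white paper, 2 mm thick, fixed in a quarter of the shallow blue tray, which never moves (224 mm square, rim 14 mm above the bench; card centres 104 mm apart). Origin: centre of the card's underside, 4 mm above the bench; a thing set on it stands 2 mm above this origin.
- spot_objective: Place for the objective: the card with the smaller drawn circle, 35 mm across, centred on it. Card and origin as for spot_eyepiece.
- spot_slidecase: Place for the slide case: the card with the long drawn rectangle, 87 x 41 mm, centred on it, its long side along the card's x axis; the case may lie either way round. Card and origin as for spot_eyepiece.
- spot_coverbox: Place for the cover-glass box: the card with the drawn square, 45 x 45 mm, centred on it, sides along the card's x and y axes; any quarter turn. Card and origin as for spot_eyepiece.
Not all that is in view belongs to the job. What is shaped like the spot_eyepiece but pink or purple is not meant.

How it is judged:
At the end, for the whole second after the job is handed in: The four things rest still and upright (0.15 rad), released, each on the card with its outline: centred within 10 mm, the two boxes turned to it within 0.2 rad. The big eyepiece and the short case stand upright within 15 mm of their start (horizontal distance between eyepiece and spot_eyepiece below 0.01 m and z of eyepiece in the frame of spot_eyepiece between 0 and 0.006 m and angle between each of eyepiece, objective, slidecase, coverbox, big_eyepiece, short_case's own z axis and vertical below 0.15 rad and linear speed of each of eyepiece, objective, slidecase, coverbox below 0.02 m/s and angular speed of each of eyepiece, objective, slidecase, coverbox below 0.3 rad/s and horizontal distance between objective and spot_objective below 0.01 m and z of objective in the frame of spot_objective between 0 and 0.006 m and horizontal distance between slidecase and spot_slidecase below 0.01 m and z of slidecase in the frame of spot_slidecase between 0 and 0.006 m and horizontal distance between coverbox and spot_coverbox below 0.01 m and z of coverbox in the frame of spot_coverbox between 0 and 0.006 m and angle between the x axis of slidecase and the x axis of spot_slidecase, either way round below 0.2 rad and (angle between the x axis of coverbox and the x axis of spot_coverbox, either way round below 0.2 rad or angle between the x axis of coverbox and the y axis of spot_coverbox, either way round below 0.2 rad) and distance of each of big_eyepiece, short_case from where it was at the start of the episode below 0.015 m); the robot touches nothing.
It fails at once if the big eyepiece is moved more than 15 mm from where it stood, or tipped (distance of big_eyepiece from where it was at the start of the episode above 0.015 m or angle between big_eyepiece's own z axis and vertical above 0.3 rad).
It fails at once if the short case is moved more than 15 mm from where it stood, or tipped (distance of short_case from where it was at the start of the episode above 0.015 m or angle between short_case's own z axis and vertical above 0.3 rad).
It fails at once if a thing for the tray is dropped or thrown (out of the fingers and faster than 0.6 m/s, a fall of about 18 mm) ((linear speed of eyepiece above 0.6 m/s and contact force between eyepiece and the fingers below 0.05 N) or (linear speed of objective above 0.6 m/s and contact force between objective and the fingers below 0.05 N) or (linear speed of slidecase above 0.6 m/s and contact force between slidecase and the fingers below 0.05 N) or (linear speed of coverbox above 0.6 m/s and contact force between coverbox and the fingers below 0.05 N)).
It also fails if it takes over 112 s, if anything falls off the work surface, if the arm or the gripper's body presses on something with over 40 N, if the wrist force passes 120 N, or if a joint passes its speed limit or range.

### The arm

A 6-joint arm with a two-finger parallel gripper is mounted at the origin on the work surface. World frame = base frame: x ahead of the robot, y to its left, z up, the work surface at z = 0. Lengths are in m, angles in rad, forces in N, time in s.
With the tool pointing down it reaches from about 0.4 to 0.825 m from the base axis. Payload 7 kg.
Tool frame: the origin (TCP) lies midway between the tips of the shut fingers; the grasp point (between the pads) lies 19 mm behind it; y points along the fingers, z is the direction in which the jaws open and shut, and the axes are right-handed (so a half turn about y gives the same grasp; the last joint's range is limited). The gripper opens to 88 mm and grips with 3 to 60 N. Pads are 19 mm wide; open, the fingers measure 130 mm over their backs; the gripper's body (78 mm by 193 mm) begins 47 mm behind the grasp point.
Start: joints at [1.4, 0.359, 0.012, 0, -1.224, -0.288], TCP at [0.299, 0.605, 0.227] pointing down, gripper open.
Joint ranges: [-3.07, 3.07], [-1.43, 2.12], [-1.02, 1.25], [-3.03, 1.67], [-3.05, -0], [-3.03, 3.03]. Speed limits (rad/s): [2.39, 2.39, 3.01, 3.14, 3.14, 3.14].

### API

Orientations are given as [roll, pitch, yaw] about the fixed x, y, z axes, in that order (R = Rz(yaw) Ry(pitch) Rx(roll)).
In Python, from station import arm gives the robot as it stands.
- The arm moves only by the tool move_arm, never from a script. Its argument "deltas" is a list of rows, each an object with "dp": the shift along the tool's x, y, z in mm, a list of three; "rotation": the turn, a rotation vector about the tool's x, y, z in degrees, a list of three. A call has 1 to 5 rows; each row shifts and turns the pose as measured when the row begins, along the tool's axes as they then stand; what a row does not reach is not made up. A row lasts 1/12 s, in which the tool goes at most 41.7 mm and 7.16 degrees, less where a joint would pass 70% of its speed; a pose out of reach is approached as far as the arm can. A call is refused whole if a number of a shift passes 41.7 or a number of a turn 7.16, either way. A call with a gripper value outside its range is refused whole. "jaw" is the closure in counts, from 0 (fully open) to 255 (shut), set as the call begins (left out, the last holds). The fingers move at their own pace and stop on an object; "squeeze" is the grip in N (left out, the last holds). Time passes only in rows, so rows that do not move let the fingers close. It gives the time, the measured TCP pose, the force and the opening at its end, in the units of the state.
- arm.get_state(): the state, without advancing time (a new reading comes with each control period).
- arm.grab_frame(name): name is "scene" or "top"; returns a dict with "pixels" (384x512x3 uint8, red, green, blue), "z_map" (384x512 float32, m along the optical axis (not along the pixel's ray), 0 where there is no reading), "fx", "fy", "cx", "cy" (pixels), "cam_to_world" (4x4, takes a point from camera to world coordinates). Camera axes: x right, y down, z forward; pixel columns grow to the right and rows downward; lengths in m; the calibration is good to about 2 mm. A picture is of the moment at which its call begins.
- arm.job_done(): hands the job in, once; it reports no verdict.
The state is a dict: "t": time; "q": joint angles; "qd": joint speeds; "joint_efforts": joint torques, N m; "eef_pos": TCP position; "ee_rot": TCP orientation; "force": force on the tool from outside, world axes, zero at the start; "moment": the same for the moment, N m; "width": finger opening in m.
Only numpy, scipy, OpenCV 4.12 (cv2) and the standard library are available. Lean on these libraries where they do the work, as an engineer would, in place of code of your own. Each camera call takes 0.05 s, during which the arm holds its last target.

## Working session

There is one attempt and no reset: what is moved stays moved. The work goes in short steps, Python scripts to look and compute and a tool call to move; the robot and the scene stay as the last step left them, time stands still between calls to the robot, and variables do not carry over. Pictures are saved under pics/ and viewed, and the job is handed in when it is done.

Besides the shell and the picture viewer there is one more tool, called after "Call:" as name(argument=value, ...) on one line, values as JSON. move_arm: Moves the arm, as the interface text tells. Its arguments: {"type":"object","properties":{"deltas":{"type":"array","items":{"type":"object","properties":{"dp":{"type":"array","items":{"type":"number"}},"rotation":{"type":"array","items":{"type":"number"}}}}},"jaw":{"type":"number"},"squeeze":{"type":"number"}},"required":["deltas"]}

```bash
mkdir -p pics; ls
python3 - <<'E'
from station import arm
import cv2,numpy as np
print(arm.get_state())
for n in("scene","top"):
    f=arm.grab_frame(n); np.savez(f"{n}0.npz",**f)
    cv2.imwrite(f"pics/{n}0.png",cv2.resize(f["pixels"][:,:,::-1],(800,600),interpolation=cv2.INTER_CUBIC))
    print(n,f["fx"],f["fy"],f["cx"],f["cy"],np.round(f["cam_to_world"],3))
E
```

```text
pics
{'t': 0.0, 'q': array([ 1.40008083e+00,  3.59417048e-01,  1.10764544e-02, -3.64519297e-04,
       -1.22409200e+00, -2.88068677e-01]), 'qd': array([ 0.00039872, -0.00130629,  0.00072421,  0.00057805, -0.00040729,
       -0.00040707]), 'joint_efforts': array([ 1.68687733e-03, -5.82721066e+01,  2.93046981e+01,  6.99675232e+00,
        7.06955689e-03, -1.59748488e-04]), 'eef_pos': array([0.29875276, 0.60475049, 0.22560824]), 'ee_rot': array([-1.56913012e+00,  1.36363809e-04,  2.68268444e+00]), 'force': array([-0.1481612 , -0.86797123,  0.19976196]), 'moment': array([ 0.03927056, -0.01615934,  0.08003651]), 'width': 0.0878687197586908}
scene 390.69159446511765 390.69159446511765 256.70048136906286 193.842480550194 [[-0.889  0.248 -0.386  0.868]
 [ 0.459  0.484 -0.745  0.776]
 [ 0.002 -0.839 -0.544  0.626]
 [ 0.     0.     0.     1.   ]]
top 473.244231002629 473.244231002629 251.02142145696146 197.69075336506066 [[-0.027 -0.98   0.197  0.244]
 [-1.     0.029  0.009 -0.067]
 [-0.015 -0.197 -0.98   1.104]
 [ 0.     0.     0.     1.   ]]
```

View pics/scene0.png

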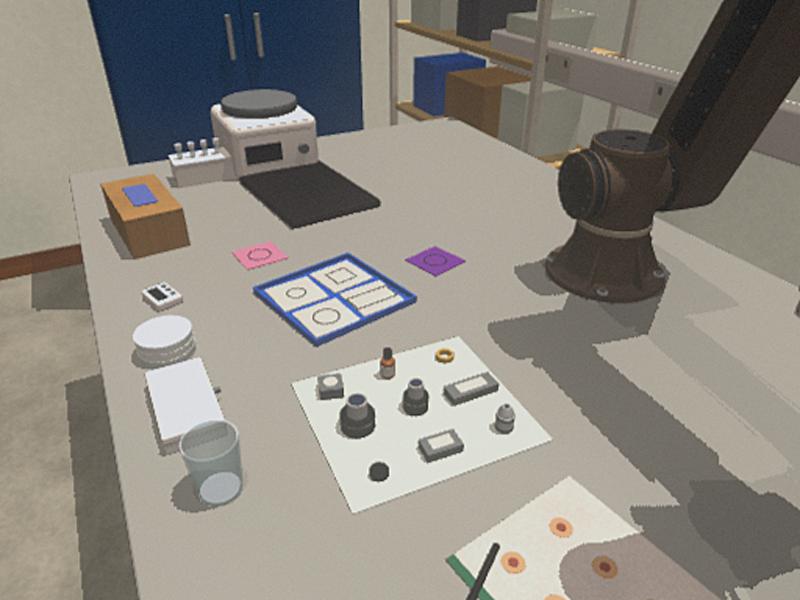

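View pics/top0.png

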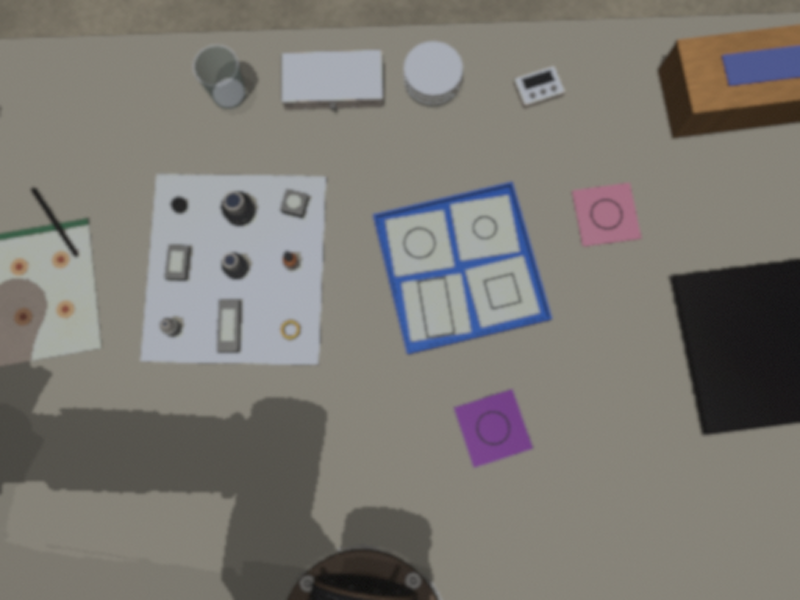

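```bash
cat > h.py <<'E'
import numpy as np,cv2
def load(n): return dict(np.load(n))
def proj(f,P):
    T=np.linalg.inv(f["cam_to_world"]); P=np.atleast_2d(P); c=P@T[:3,:3].T+T[:3,3]
    return np.c_[f["fx"]*c[:,0]/c[:,2]+f["cx"],f["fy"]*c[:,1]/c[:,2]+f["cy"]]
def cloud(f):
    z=f["z_map"]; v,u=np.mgrid[:384,:512]
    c=np.stack([(u-f["cx"])/f["fx"]*z,(v-f["cy"])/f["fy"]*z,z],-1)
    return c@f["cam_to_world"][:3,:3].T+f["cam_to_world"][:3,3]
def ortho(f,x0,x1,y0,y1,z,s):
    # image right=-y, up=+x ; s px per m
    h=int((x1-x0)*s);w=int((y1-y0)*s); r,c=np.mgrid[:h,:w]
    P=np.stack([x1-r/s,y1-c/s,np.full(r.shape,z)],-1).reshape(-1,3)
    uv=proj(f,P).reshape(h,w,2).astype(np.float32)
    return cv2.remap(f["pixels"],uv[...,0],uv[...,1],cv2.INTER_CUBIC)
E
python3 - <<'E'
from h import *
f=load("top0.npz"); P=cloud(f)
px=f["pixels"]; 
def at(u,v): return np.round(P[int(v/1.5625),int(u/1.5625)],4)
for n,u,v in [("mat",215,235),("bench",350,150),("bench",360,400),("card",420,243),("card2",484,228),("short",177,262),("slide",230,325),("cover",294,203),("matTL",160,180),("matBR",315,358)]: print(n,at(u,v))
def grid(im,x1,y1,s):
    im=im[:,:,::-1].copy()
    for k in range(0,60):
        for ax in (0,1):
            p=int(k*0.02*s+ (0))
            if ax==0 and p<im.shape[0]: cv2.putText(im,f"{x1-k*.02:.2f}",(0,p+4),0,.35,(0,0,255),1); cv2.line(im,(0,p),(im.shape[1],p),(0,0,255) ,1) if 0 else None
            if ax==1 and p<im.shape[1]: cv2.putText(im,f"{y1-k*.02:.2f}",(p-10,10),0,.35,(255,0,0),1)
    return im
cv2.imwrite("pics/mat.png",grid(ortho(f,.46,.76,.12,.42,.019,2000),.76,.42,2000))
cv2.imwrite("pics/tray.png",grid(ortho(f,.46,.76,-.22,.06,.006,2000),.76,.06,2000))
E
```

```text
mat [0.5916 0.2176 0.0036]
bench [ 0.7278  0.0044 -0.0042]
bench [ 0.3294 -0.0034 -0.0043]
card [ 0.5686 -0.1     0.005 ]
card2 [ 0.5905 -0.1999  0.0051]
short [0.5463 0.27   0.0192]
slide [0.4449 0.1875 0.018 ]
cover [0.6331 0.0901 0.0262]
matTL [0.6845 0.3063 0.0033]
matBR [0.394  0.0633 0.0016]
```

Run:
```python
from h import *
f=load("top0.npz")
def grid(im,x1,y1,s):
    im=np.ascontiguousarray(im[:,:,::-1])
    for k in range(0,60):
        p=int(k*0.02*s)
        cv2.putText(im,f"{x1-k*.02:.2f}",(0,p+4),0,.35,(0,0,255),1); cv2.line(im,(25,p),(32,p),(0,0,255),1)
        cv2.putText(im,f"{y1-k*.02:.2f}",(p-10,10),0,.35,(255,0,0),1); cv2.line(im,(p,12),(p,18),(255,0,0),1)
    return im
cv2.imwrite("pics/mat.png",grid(ortho(f,.39,.69,.04,.34,.019,2000),.69,.34,2000))
cv2.imwrite("pics/tray.png",grid(ortho(f,.40,.69,-.31,-.02,.006,2000),.69,-.02,2000))
```

```text
(no output)
```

View pics/mat.png

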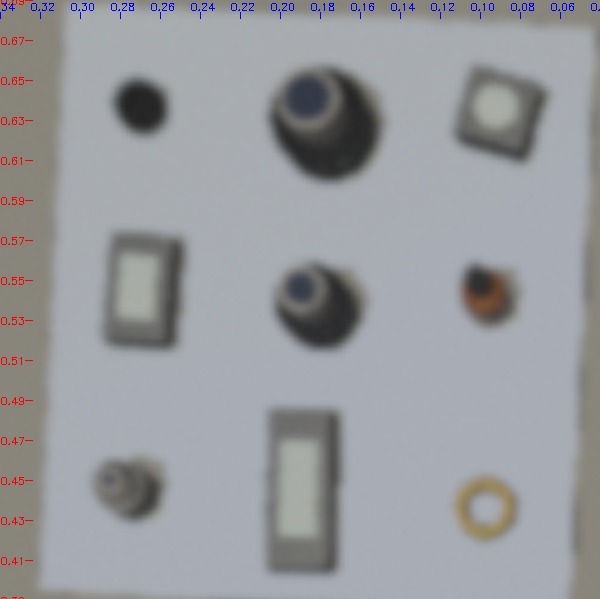

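View pics/tray.png

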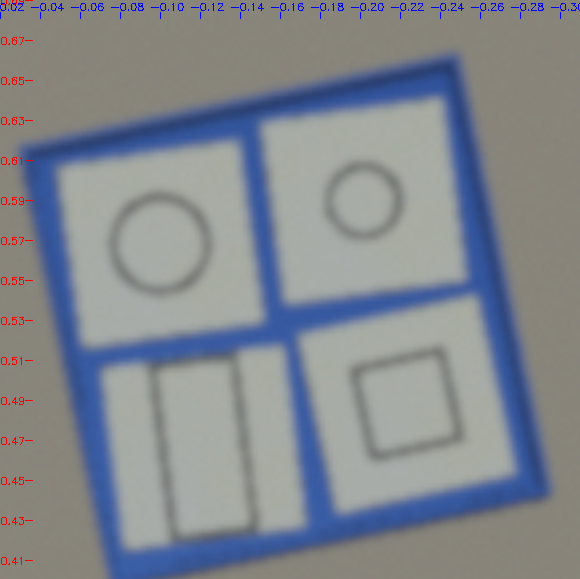

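```bash
cat > ov.py <<'E'
from h import *
def circ(x,y,z,r): a=np.linspace(0,2*np.pi,60); return np.c_[x+r*np.cos(a),y+r*np.sin(a),0*a+z]
def rect(x,y,z,l,w,yaw):
    p=np.array([[1,1],[-1,1],[-1,-1],[1,-1],[1,1]])*[l/2,w/2]; c,s=np.cos(yaw),np.sin(yaw)
    return np.c_[x+p[:,0]*c-p[:,1]*s,y+p[:,0]*s+p[:,1]*c,0*p[:,0]+z]
def wires(o):
    W=[]
    for n,x,y,yaw in o:
        if n=="eye": W+=[circ(x,y,.003,.019),circ(x,y,.029,.019),circ(x,y,.051,.0115)]
        if n=="big": W+=[circ(x,y,.003,.025),circ(x,y,.029,.025),circ(x,y,.053,.015)]
        if n=="obj": W+=[circ(x,y,.003,.013),circ(x,y,.031,.013)]
        if n=="slide": W+=[rect(x,y,.003,.08,.032,yaw),rect(x,y,.019,.08,.032,yaw)]
        if n=="short": W+=[rect(x,y,.003,.054,.032,yaw),rect(x,y,.019,.054,.032,yaw)]
        if n=="cover": W+=[rect(x,y,.003,.036,.036,yaw),rect(x,y,.023,.036,.036,yaw)]
        if n=="seye": W+=[circ(x,y,.006,.0235)]
        if n=="sobj": W+=[circ(x,y,.006,.0175)]
        if n=="sslide": W+=[rect(x,y,.006,.087,.041,yaw)]
        if n=="scover": W+=[rect(x,y,.006,.045,.045,yaw)]
    return W
def overlay(f,o,box,out,s):
    u0,u1,v0,v1=box
    im=cv2.resize(f["pixels"][v0:v1,u0:u1,::-1],None,fx=s,fy=s,interpolation=cv2.INTER_CUBIC)
    for w in wires(o):
        p=(proj(f,w)-[u0,v0]+.5)*s
        cv2.polylines(im,[np.round(p).astype(np.int32)],False,(0,0,255),1,cv2.LINE_AA)
    cv2.imwrite(out,im)
E
cat > poses.py <<'E'
D=0.01745
O=[("eye",.539,.182,0),("obj",.446,.275,0),("slide",.4457,.1898,-.5*D),("cover",.634,.090,-15*D),("big",.631,.176,0),("short",.545,.269,-3*D)]
S=[("seye",.5685,-.100,0),("sobj",.5895,-.202,0),("sslide",.4665,-.122,7.2*D),("scover",.488,-.2238,13.2*D)]
E
cat > run.py <<'E'
from ov import *; from poses import *
f=load("top0.npz"); g=load("scene0.npz")
overlay(f,O,(88,212,110,236),"pics/o_mat%s.png"%K,4.75) if 0 else None
E
python3 - <<'E'
from ov import *; from poses import *
f=load("top0.npz"); g=load("scene0.npz")
overlay(f,O,(88,212,110,236),"pics/o1m.png",4.75)
overlay(f,S,(236,356,114,230),"pics/o1t.png",4.75)
overlay(g,O+S,(155,355,155,330),"pics/o1s.png",4)
E
```

```text
(no output)
```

View pics/o1m.png

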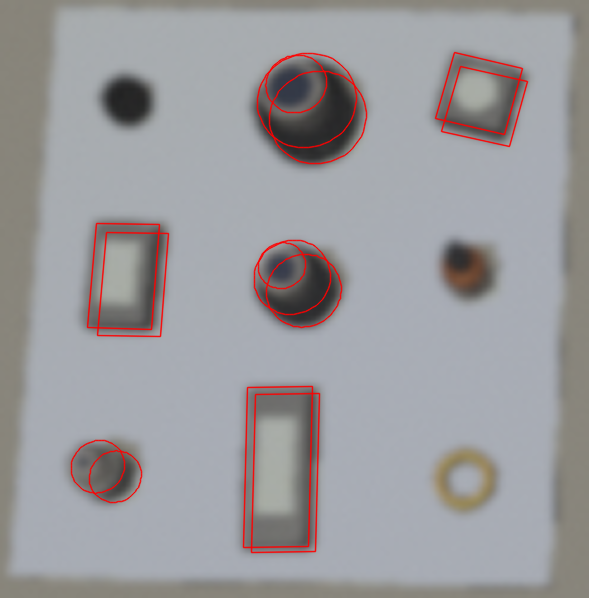

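View pics/o1t.png

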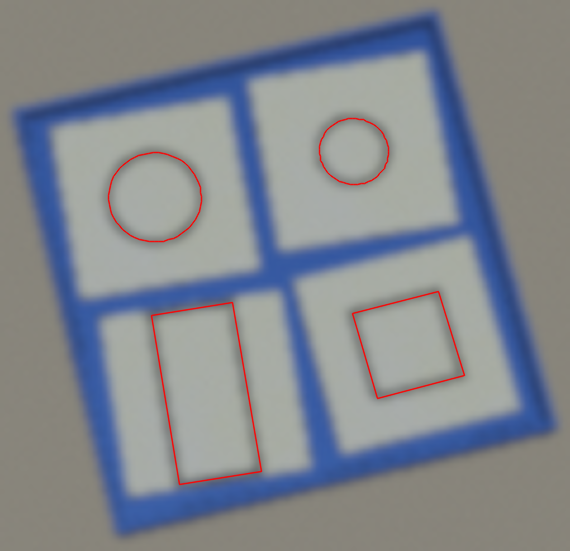

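View pics/o1s.png

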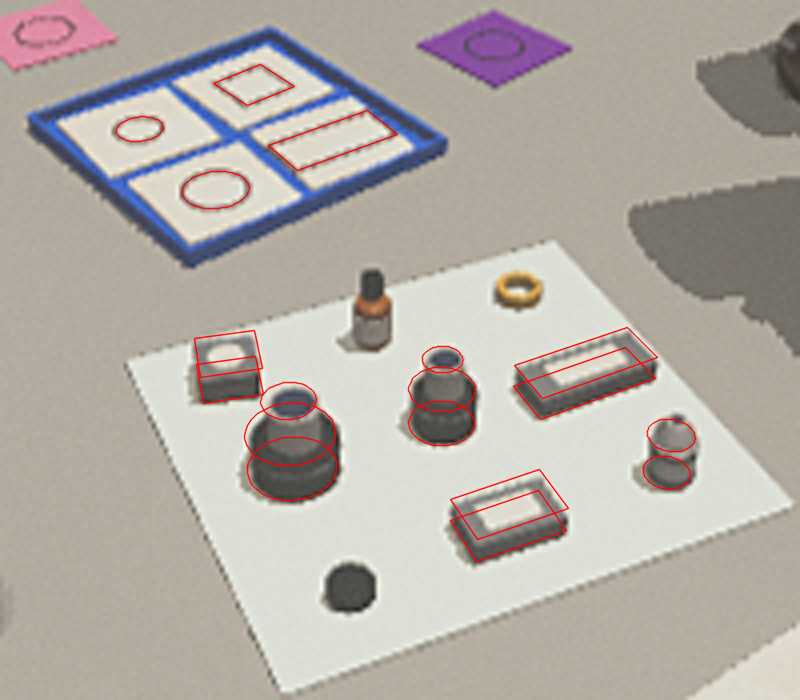

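```bash
cat > plan.py <<'E'
import sys,numpy as np,json
from station import arm
from scipy.spatial.transform import Rotation as R
# x y z(mm) yaw(deg) [max mm/row] ; final TCP target
x,y,z,yaw=map(float,sys.argv[1:5]); vm=float(sys.argv[5]) if len(sys.argv)>5 else 38
s=arm.get_state(); p=s["eef_pos"]*1000; r=R.from_euler("xyz",s["ee_rot"]); rt=R.from_euler("xyz",[-90,0,yaw],degrees=True)
d=np.array([x,y,z])-p; rv=(r.inv()*rt).as_rotvec(degrees=True)
n=max(1,int(np.ceil(np.linalg.norm(d)/vm)),int(np.ceil(np.abs(rv).max()/6.8)))
print("t",round(s["t"],2),"pos",p.round(1),"rot",np.degrees(s["ee_rot"]).round(2),"w",round(s["width"]*1000,1),"F",s["force"].round(1),"q6",round(s["q"][5],2),"rows",n)
c=r
for i in range(min(n,5)):
    print(json.dumps({"dp":[round(float(v),1) for v in c.inv().apply(d/n)],"rotation":[round(float(v),1) for v in rv/n]}))
    c=c*R.from_rotvec(rv/n,degrees=True)
E
python3 plan.py 539 182 200 180
```

```text
t 0.1 pos [298.8 604.8 225.7] rot [-8.9910e+01  1.0000e-02  1.5371e+02] w 87.5 F [ 1.  -0.2  1.2] q6 -0.29 rows 13
{"dp": [-31.0, 2.0, 21.0], "rotation": [-0.0, -2.0, 0.0]}
{"dp": [-30.2, 2.0, 22.0], "rotation": [-0.0, -2.0, 0.0]}
{"dp": [-29.4, 2.0, 23.1], "rotation": [-0.0, -2.0, 0.0]}
{"dp": [-28.6, 2.0, 24.1], "rotation": [-0.0, -2.0, 0.0]}
{"dp": [-27.7, 2.0, 25.1], "rotation": [-0.0, -2.0, 0.0]}
```

Call:
move_arm(deltas=[{"dp": [-31, 2, 21], "rotation": [0, -2, 0]}, {"dp": [-30, 2, 22], "rotation": [0, -2, 0]}, {"dp": [-29, 2, 23], "rotation": [0, -2, 0]}, {"dp": [-29, 2, 24], "rotation": [0, -2, 0]}, {"dp": [-28, 2, 25], "rotation": [0, -2, 0]}], jaw=80, squeeze=20)

```text
t: 0.52
eef_pos: [0.3903, 0.4421, 0.2114]
ee_rot: [-1.565, -0.001, 2.872]
force: [0.9, -0.3, 0.7]
width: 0.0622
```

```bash
python3 plan.py 539 182 150 180
```

```text
t 0.52 pos [390.3 442.1 211.4] rot [-8.9660e+01 -5.0000e-02  1.6456e+02] w 62.2 F [ 0.9 -0.3  0.7] q6 0.12 rows 9
{"dp": [-23.6, 6.9, 23.4], "rotation": [-0.0, -1.7, 0.0]}
{"dp": [-22.9, 6.9, 24.1], "rotation": [-0.0, -1.7, 0.0]}
{"dp": [-22.2, 6.9, 24.8], "rotation": [-0.0, -1.7, 0.0]}
{"dp": [-21.4, 6.9, 25.5], "rotation": [-0.0, -1.7, 0.0]}
{"dp": [-20.7, 6.9, 26.1], "rotation": [-0.0, -1.7, 0.0]}
```

Nearly full tracking. Continue.

Call:
move_arm(deltas=[{"dp": [-24, 7, 23], "rotation": [0, -2, 0]}, {"dp": [-23, 7, 24], "rotation": [0, -2, 0]}, {"dp": [-22, 7, 25], "rotation": [0, -2, 0]}, {"dp": [-21, 7, 26], "rotation": [0, -2, 0]}, {"dp": [-21, 7, 26], "rotation": [0, -2, 0]}])

```text
t: 0.93
eef_pos: [0.4774, 0.2899, 0.1759]
ee_rot: [-1.566, -0.002, 3.057]
force: [0.7, 0.1, 0.2]
width: 0.0604
```

```bash
python3 plan.py 539 182 110 180 40
```

```text
t 0.93 pos [477.4 289.9 175.9] rot [-8.9710e+01 -1.2000e-01  1.7514e+02] w 60.4 F [0.7 0.1 0.2] q6 0.59 rows 4
{"dp": [-17.7, 16.6, 25.5], "rotation": [-0.1, -1.2, 0.0]}
{"dp": [-17.1, 16.6, 25.9], "rotation": [-0.1, -1.2, 0.0]}
{"dp": [-16.6, 16.5, 26.3], "rotation": [-0.1, -1.2, 0.0]}
{"dp": [-16.0, 16.5, 26.6], "rotation": [-0.1, -1.2, 0.0]}
```

Call:
move_arm(deltas=[{"dp": [-18, 15, 26], "rotation": [0, -1.3, 0]}, {"dp": [-17, 15, 26], "rotation": [0, -1.3, 0]}, {"dp": [-17, 15, 26], "rotation": [0, -1.3, 0]}, {"dp": [-16, 15, 26], "rotation": [0, -1.2, 0]}, {"dp": [0, 0, 0], "rotation": [0, 0, 0]}])

```text
t: 1.35
eef_pos: [0.5426, 0.1718, 0.1122]
ee_rot: [-1.565, -0.005, -3.134]
force: [-0.3, 0.3, 0.3]
width: 0.0604
```

```bash
python3 plan.py 539 182 60 180 20
python3 - <<'E'
from station import arm; from ov import *; from poses import *
f=arm.grab_frame("scene"); np.savez("s1.npz",**f)
overlay(f,O,(215,365,180,310),"pics/g1.png",5)
E
```

```text
t 1.35 pos [542.6 171.8 112.2] rot [ -89.69   -0.27 -179.56] w 60.4 F [-0.3  0.3  0.3] q6 0.93 rows 3
{"dp": [1.1, 17.4, -3.5], "rotation": [-0.1, 0.1, 0.1]}
{"dp": [1.1, 17.4, -3.5], "rotation": [-0.1, 0.1, 0.1]}
{"dp": [1.2, 17.4, -3.4], "rotation": [-0.1, 0.1, 0.1]}
```

View pics/g1.png

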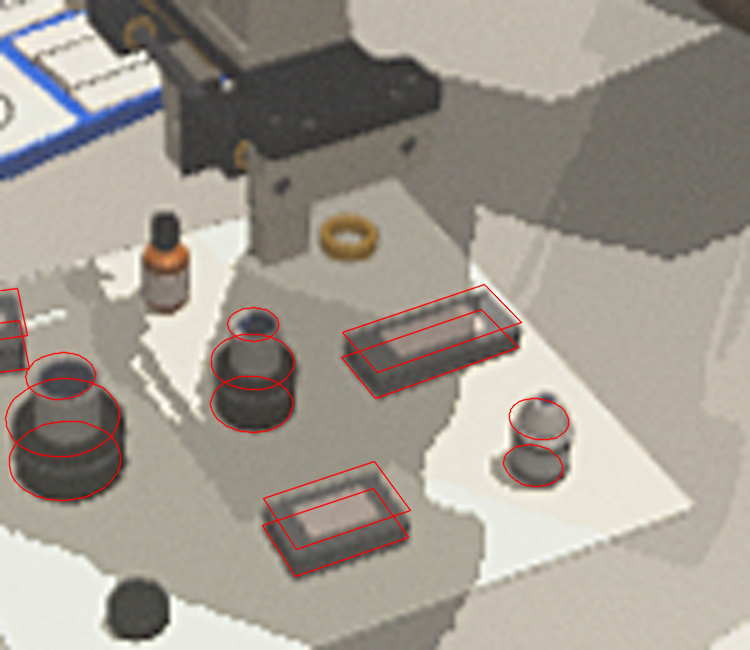

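Run:
```python
from ov import *
f=load("s1.npz")
for z in(.1122,.1312,.178):
  for dy in(-.03,0,.03):
    print(z,dy,(proj(f,[[.5426,.1718+dy,z]])-[215,180])*5)
```

```text
0.1122 -0.03 [[202.46739725 167.01774319]]
0.1122 0 [[233.7528396  202.73596854]]
0.1122 0.03 [[266.71822806 240.3721688 ]]
0.1312 -0.03 [[202.47607845 132.25937291]]
0.1312 0 [[234.14435021 167.49447752]]
0.1312 0.03 [[267.53448635 204.64538204]]
0.178 -0.03 [[202.49837057  43.00472566]]
0.178 0 [[235.15081345  76.89855261]]
0.178 0.03 [[269.63531905 112.69409384]]
```

Call:
move_arm(deltas=[{"dp": [1, 14, -4], "rotation": [-0.3, 0.3, 0.2]}, {"dp": [1, 14, -3], "rotation": [0, 0, 0]}, {"dp": [1, 14, -3], "rotation": [0, 0, 0]}, {"dp": [0, 0, 0], "rotation": [0, 0, 0]}])

```text
t: 1.73
eef_pos: [0.5402, 0.1839, 0.0711]
ee_rot: [-1.573, 0.002, 3.139]
force: [-0.4, 0.0, -0.1]
width: 0.06
```

```bash
python3 plan.py 539 182 11 180 14
```

```text
t 1.73 pos [540.2 183.9  71.1] rot [-9.0100e+01  1.0000e-01  1.7985e+02] w 60.0 F [-0.4  0.  -0.1] q6 0.9 rows 5
{"dp": [0.3, 12.0, 0.4], "rotation": [0.0, -0.0, -0.0]}
{"dp": [0.3, 12.0, 0.4], "rotation": [0.0, -0.0, -0.0]}
{"dp": [0.2, 12.0, 0.4], "rotation": [0.0, -0.0, -0.0]}
{"dp": [0.2, 12.0, 0.4], "rotation": [0.0, -0.0, -0.0]}
{"dp": [0.2, 12.0, 0.4], "rotation": [0.0, -0.0, -0.0]}
```

Call:
move_arm(deltas=[{"dp": [0, 13, 0.5], "rotation": [0, 0, 0]}, {"dp": [0, 13, 0.5], "rotation": [0, 0, 0]}, {"dp": [0, 13, 0], "rotation": [0, 0, 0]}, {"dp": [0, 12, 0], "rotation": [0, 0, 0]}, {"dp": [0, 8, 0], "rotation": [0, 0, 0]}])

```text
t: 2.15
eef_pos: [0.5425, 0.1882, 0.0159]
ee_rot: [-1.576, 0.008, -3.139]
force: [0.0, 0.2, -0.4]
width: 0.0603
```

```bash
python3 plan.py 540 183 11 180 14
```

```text
t 2.15 pos [542.5 188.2  15.9] rot [ -90.31    0.48 -179.88] w 60.3 F [ 0.   0.2 -0.4] q6 0.9 rows 1
{"dp": [2.5, 4.9, 5.2], "rotation": [0.3, 0.1, -0.5]}
```

Call:
move_arm(deltas=[{"dp": [2, 4, 5], "rotation": [0.3, 0, -0.5]}, {"dp": [0, 0, 0], "rotation": [0, 0, 0]}])

```text
t: 2.32
eef_pos: [0.5398, 0.1836, 0.0114]
ee_rot: [-1.57, -0.002, -3.138]
force: [-0.3, -0.3, -0.8]
width: 0.0602
```

```bash
python3 plan.py 540 183 11 180 14
```

```text
t 2.32 pos [539.8 183.6  11.4] rot [-8.9930e+01 -1.3000e-01 -1.7979e+02] w 60.2 F [-0.3 -0.3 -0.8] q6 0.9 rows 1
{"dp": [-0.2, 0.4, 0.6], "rotation": [-0.1, 0.2, 0.1]}
```

Close gently.

Call:
move_arm(deltas=[{"dp": [0, 0, 0], "rotation": [0, 0, 0]}, {"dp": [0, 0, 0], "rotation": [0, 0, 0]}, {"dp": [0, 0, 0], "rotation": [0, 0, 0]}, {"dp": [0, 0, 0], "rotation": [0, 0, 0]}, {"dp": [0, 0, 0], "rotation": [0, 0, 0]}], jaw=255, squeeze=20)

```text
t: 2.73
eef_pos: [0.5412, 0.1846, 0.0143]
ee_rot: [-1.571, 0.001, -3.138]
force: [0.5, 0.6, -0.5]
width: 0.0371
```

Call:
move_arm(deltas=[{"dp": [0, 0, 0], "rotation": [0, 0, 0]}, {"dp": [0, -4, 0], "rotation": [0, 0, 0]}, {"dp": [0, -6, 0], "rotation": [0, 0, 0]}, {"dp": [0, -8, 0], "rotation": [0, 0, 0]}])

```text
t: 3.07
eef_pos: [0.5403, 0.1839, 0.0325]
ee_rot: [-1.57, -0.001, -3.138]
force: [-0.1, 0.8, -0.8]
width: 0.0373
```

```bash
python3 plan.py 540 183 100 180 25
```

```text
t 3.07 pos [540.3 183.9  32.5] rot [-8.996e+01 -8.000e-02 -1.798e+02] w 37.3 F [-0.1  0.8 -0.8] q6 0.9 rows 3
{"dp": [0.1, -22.5, 0.3], "rotation": [-0.0, 0.1, 0.0]}
{"dp": [0.1, -22.5, 0.3], "rotation": [-0.0, 0.1, 0.0]}
{"dp": [0.1, -22.5, 0.3], "rotation": [-0.0, 0.1, 0.0]}
```

Call:
move_arm(deltas=[{"dp": [0, -20, 0], "rotation": [0, 0, 0]}, {"dp": [0, -25, 0], "rotation": [0, 0, 0]}, {"dp": [0, -25, 0], "rotation": [0, 0, 0]}, {"dp": [0, -5, -10], "rotation": [0, 0, 0]}, {"dp": [-3, 0, -25], "rotation": [0, 0, 0]}])

```text
t: 3.48
eef_pos: [0.5426, 0.2165, 0.1154]
ee_rot: [-1.57, -0.001, -3.141]
force: [0.4, 0.2, -1.5]
width: 0.0373
```

```bash
python3 - <<'E'
from station import arm; from h import *
f=arm.grab_frame("scene")
cv2.imwrite("pics/g2.png",cv2.resize(f["pixels"][130:310,155:365,::-1],None,fx=3.5,fy=3.5,interpolation=cv2.INTER_CUBIC))
E
python3 plan.py 568 -100 100 180 35
```

```text
t 3.53 pos [544.8 221.6 115.8] rot [-9.0080e+01  1.4000e-01 -1.7984e+02] w 37.6 F [3.7 4.6 0.8] q6 0.85 rows 10
{"dp": [-2.2, 1.5, 32.2], "rotation": [0.0, 0.0, -0.0]}
{"dp": [-2.2, 1.5, 32.2], "rotation": [0.0, 0.0, -0.0]}
{"dp": [-2.2, 1.5, 32.2], "rotation": [0.0, 0.0, -0.0]}
{"dp": [-2.3, 1.6, 32.2], "rotation": [0.0, 0.0, -0.0]}
{"dp": [-2.3, 1.6, 32.2], "rotation": [0.0, 0.0, -0.0]}
```

View pics/g2.png

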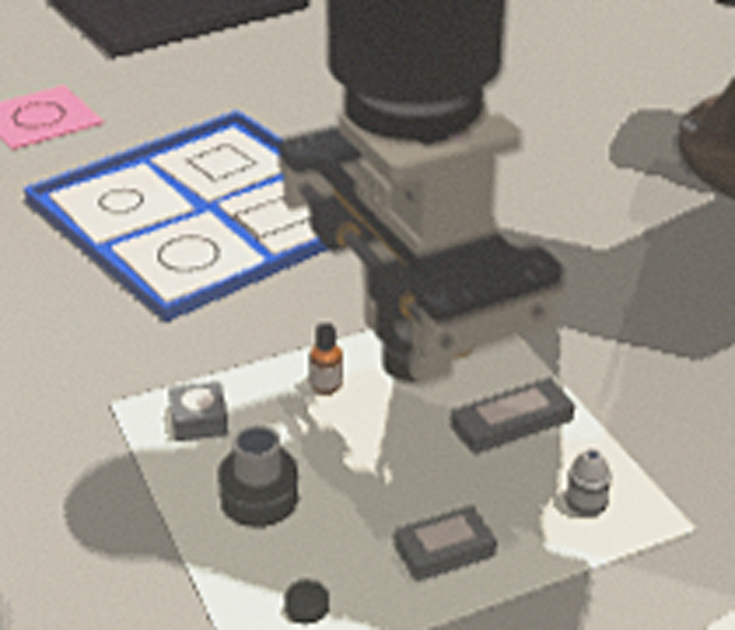

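The eyepiece is held upright between the fingers at about (410,350), and nothing else has moved. I moved sideways the wrong way, harmlessly. Next I cross to the tray.

Call:
move_arm(deltas=[{"dp": [-2, 1, 20], "rotation": [0, 0, 0]}, {"dp": [-2, 1, 32], "rotation": [0, 0, 0]}, {"dp": [-2, 1, 32], "rotation": [0, 0, 0]}, {"dp": [-2, 1, 32], "rotation": [0, 0, 0]}, {"dp": [-2, 1, 32], "rotation": [0, 0, 0]}])

```text
t: 3.95
eef_pos: [0.558, 0.0792, 0.1136]
ee_rot: [-1.577, 0.009, -3.126]
force: [1.0, -0.1, -1.4]
width: 0.0377
```

```bash
python3 plan.py 568 -100 90 180 35
```

```text
t 3.95 pos [558.   79.2 113.6] rot [ -90.33    0.51 -179.13] w 37.7 F [ 1.  -0.1 -1.4] q6 1.1 rows 6
{"dp": [-1.2, 3.8, 29.9], "rotation": [0.1, 0.1, -0.1]}
{"dp": [-1.3, 3.8, 29.9], "rotation": [0.1, 0.1, -0.1]}
{"dp": [-1.3, 3.8, 29.9], "rotation": [0.1, 0.1, -0.1]}
{"dp": [-1.4, 3.9, 29.9], "rotation": [0.1, 0.1, -0.1]}
{"dp": [-1.5, 3.9, 29.9], "rotation": [0.1, 0.1, -0.1]}
```

Call:
move_arm(deltas=[{"dp": [-1, 4, 32], "rotation": [0.1, 0.2, -0.1]}, {"dp": [-1, 4, 32], "rotation": [0.1, 0.2, -0.1]}, {"dp": [-1, 4, 32], "rotation": [0.1, 0.2, -0.1]}, {"dp": [-1, 4, 32], "rotation": [0.1, 0.2, -0.1]}, {"dp": [-1, 4, 26], "rotation": [0.1, 0.1, -0.1]}])

```text
t: 4.37
eef_pos: [0.565, -0.0811, 0.0956]
ee_rot: [-1.569, 0.004, -3.14]
force: [1.0, -0.4, -0.9]
width: 0.0374
```

Call:
move_arm(deltas=[{"dp": [0, 4, 14], "rotation": [0, 0, 0]}, {"dp": [0, 0, 0], "rotation": [0, 0, 0]}])

```text
t: 4.53
eef_pos: [0.5641, -0.0999, 0.0911]
ee_rot: [-1.569, 0.002, 3.139]
force: [-0.9, 0.6, -0.0]
width: 0.0369
```

```bash
python3 plan.py 568 -100 25 180 12
```

```text
t 4.53 pos [564.1 -99.9  91.1] rot [-8.9870e+01  1.4000e-01  1.7984e+02] w 36.9 F [-0.9  0.6 -0. ] q6 1.4 rows 6
{"dp": [-0.6, 11.0, -0.0], "rotation": [-0.0, -0.0, -0.0]}
{"dp": [-0.6, 11.0, -0.0], "rotation": [-0.0, -0.0, -0.0]}
{"dp": [-0.6, 11.0, -0.0], "rotation": [-0.0, -0.0, -0.0]}
{"dp": [-0.6, 11.0, 0.0], "rotation": [-0.0, -0.0, -0.0]}
{"dp": [-0.6, 11.0, 0.0], "rotation": [-0.0, -0.0, -0.0]}
```

Call:
move_arm(deltas=[{"dp": [-1.5, 12, 0], "rotation": [0, 0, 0]}, {"dp": [-1.5, 12, 0], "rotation": [0, 0, 0]}, {"dp": [-1, 12, 0], "rotation": [0, 0, 0]}, {"dp": [0, 10, 0], "rotation": [0, 0, 0]}, {"dp": [0, 8, 0], "rotation": [0, 0, 0]}])

```text
t: 4.95
eef_pos: [0.5707, -0.0991, 0.0375]
ee_rot: [-1.569, 0.008, 3.138]
force: [0.1, -0.3, 0.2]
width: 0.0373
```

```bash
python3 plan.py 568 -100 21 180 12;python3 - <<'E'
from station import arm; from h import *
f=arm.grab_frame("scene")
cv2.imwrite("pics/g3.png",cv2.resize(f["pixels"][130:250,140:290,::-1],None,fx=5,fy=5,interpolation=cv2.INTER_CUBIC))
E
```

```text
t 4.95 pos [570.7 -99.1  37.5] rot [-89.91   0.46 179.77] w 37.3 F [ 0.1 -0.3  0.2] q6 1.4 rows 2
{"dp": [1.4, 8.2, 0.4], "rotation": [-0.0, -0.1, -0.2]}
{"dp": [1.4, 8.2, 0.4], "rotation": [-0.0, -0.1, -0.2]}
```

View pics/g3.png

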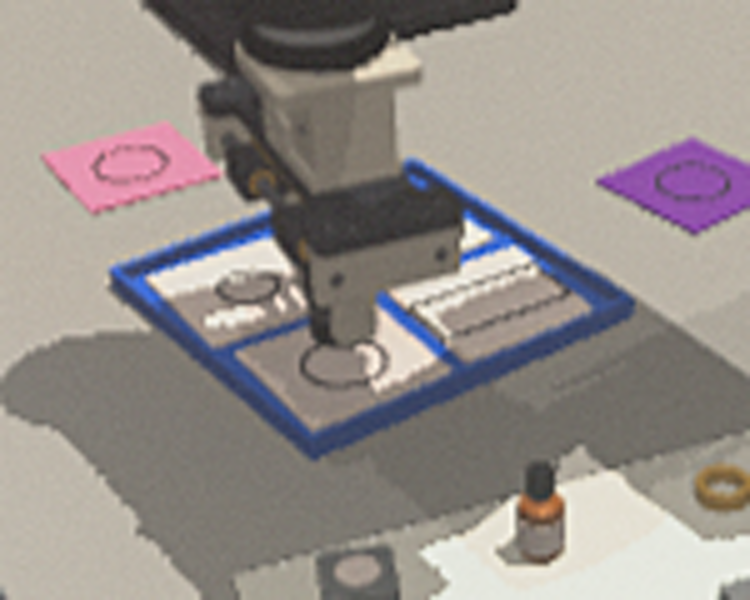

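Call:
move_arm(deltas=[{"dp": [2, 7, 1], "rotation": [0, 0, -0.4]}, {"dp": [1, 6, 0], "rotation": [0, 0, 0]}, {"dp": [0, 0, 0], "rotation": [0, 0, 0]}])

```text
t: 5.25
eef_pos: [0.5663, -0.099, 0.0212]
ee_rot: [-1.569, -0.003, 3.139]
force: [0.6, -0.1, -1.1]
width: 0.0376
```

```bash
python3 plan.py 568 -100 17 180 12
```

```text
t 5.25 pos [566.3 -99.   21.2] rot [-89.89  -0.18 179.86] w 37.6 F [ 0.6 -0.1 -1.1] q6 1.4 rows 1
{"dp": [-1.7, 4.2, 1.0], "rotation": [-0.1, -0.1, 0.2]}
```

Call:
move_arm(deltas=[{"dp": [-1.5, 1.5, 1], "rotation": [0, 0, 0.2]}, {"dp": [0, 1.5, 0], "rotation": [0, 0, 0]}])

```text
t: 5.42
eef_pos: [0.5682, -0.0998, 0.0182]
ee_rot: [-1.569, 0.001, 3.14]
force: [0.9, 0.0, -1.4]
width: 0.0373
```

Call:
move_arm(deltas=[{"dp": [0, 1, 0], "rotation": [0, 0, 0]}, {"dp": [0, 1, 0], "rotation": [0, 0, 0]}])

```text
t: 5.58
eef_pos: [0.5687, -0.0999, 0.0167]
ee_rot: [-1.569, 0.002, 3.14]
force: [-4.5, 0.4, 12.0]
width: 0.0372
```

Call:
move_arm(deltas=[{"dp": [0, 1, 0], "rotation": [0, 0, 0]}, {"dp": [0, 0, 0], "rotation": [0, 0, 0]}])

```text
t: 5.75
eef_pos: [0.5689, -0.1, 0.0173]
ee_rot: [-1.569, 0.003, 3.14]
force: [-0.0, -0.0, -0.6]
width: 0.0378
```

Call:
move_arm(deltas=[{"dp": [0, 0.5, 0], "rotation": [0, 0, 0]}, {"dp": [0, 0, 0], "rotation": [0, 0, 0]}, {"dp": [0, 0, 0], "rotation": [0, 0, 0]}, {"dp": [0, 0, 0], "rotation": [0, 0, 0]}], jaw=95)

```text
t: 6.08
eef_pos: [0.5699, -0.1, 0.0179]
ee_rot: [-1.569, 0.006, 3.14]
force: [0.1, 0.2, -0.7]
width: 0.0538
```

```bash
python3 plan.py 568 -100 100 180 30
```

```text
t 6.08 pos [ 569.9 -100.    17.9] rot [-89.89   0.32 179.92] w 53.8 F [ 0.1  0.2 -0.7] q6 1.4 rows 3
{"dp": [0.5, -27.4, 0.0], "rotation": [-0.0, -0.0, -0.1]}
{"dp": [0.5, -27.4, 0.0], "rotation": [-0.0, -0.0, -0.1]}
{"dp": [0.6, -27.4, 0.0], "rotation": [-0.0, -0.0, -0.1]}
```

Call:
move_arm(deltas=[{"dp": [0, -12, 0], "rotation": [0, 0, 0]}, {"dp": [0, -25, 0], "rotation": [0, 0, 0]}, {"dp": [0, -28, 0], "rotation": [0, 0, 0]}, {"dp": [0, -25, -5], "rotation": [0, 0, 0]}, {"dp": [10, 0, -25], "rotation": [0, 0, 0]}])

```text
t: 6.5
eef_pos: [0.559, -0.0721, 0.1086]
ee_rot: [-1.567, -0.0, 3.137]
force: [1.4, 0.9, -0.2]
width: 0.0548
```

```bash
python3 plan.py 446 190 100 180 38
```

```text
t 6.5 pos [559.  -72.1 108.6] rot [-8.9800e+01 -1.0000e-02  1.7976e+02] w 54.8 F [ 1.4  0.9 -0.2] q6 1.34 rows 8
{"dp": [14.3, 1.0, -32.7], "rotation": [-0.0, -0.0, 0.0]}
{"dp": [14.3, 1.0, -32.7], "rotation": [-0.0, -0.0, 0.0]}
{"dp": [14.2, 1.0, -32.7], "rotation": [-0.0, -0.0, 0.0]}
{"dp": [14.2, 1.0, -32.7], "rotation": [-0.0, -0.0, 0.0]}
{"dp": [14.2, 1.0, -32.7], "rotation": [-0.0, -0.0, 0.0]}
```

Call:
move_arm(deltas=[{"dp": [14, 1, -33], "rotation": [0, 0, 0]}, {"dp": [14, 1, -33], "rotation": [0, 0, 0]}, {"dp": [14, 1, -33], "rotation": [0, 0, 0]}, {"dp": [14, 1, -33], "rotation": [0, 0, 0]}, {"dp": [14, 1, -33], "rotation": [0, 0, 0]}])

```text
t: 6.92
eef_pos: [0.4901, 0.0971, 0.1057]
ee_rot: [-1.57, 0.007, 3.13]
force: [0.6, 1.2, -0.4]
width: 0.0552
```

```bash
python3 plan.py 446 190 90 180 38
python3 - <<'E'
from station import arm; from h import *; from ov import *; from poses import *
f=arm.grab_frame("top"); np.savez("t2.npz",**f)
overlay(f,S,(236,356,114,230),"pics/o2t.png",4.75)
g=arm.grab_frame("scene"); np.savez("s2.npz",**g)
cv2.imwrite("pics/g4.png",cv2.resize(g["pixels"][130:330,140:370,::-1],None,fx=3,fy=3,interpolation=cv2.INTER_CUBIC))
E
```

```text
t 6.92 pos [490.1  97.1 105.7] rot [-89.93   0.38 179.33] w 55.2 F [ 0.6  1.2 -0.4] q6 0.96 rows 3
{"dp": [15.1, 5.1, -30.8], "rotation": [-0.0, -0.2, -0.1]}
{"dp": [14.9, 5.1, -30.9], "rotation": [-0.0, -0.2, -0.1]}
{"dp": [14.8, 5.2, -30.9], "rotation": [-0.0, -0.2, -0.1]}
```

View pics/o2t.png

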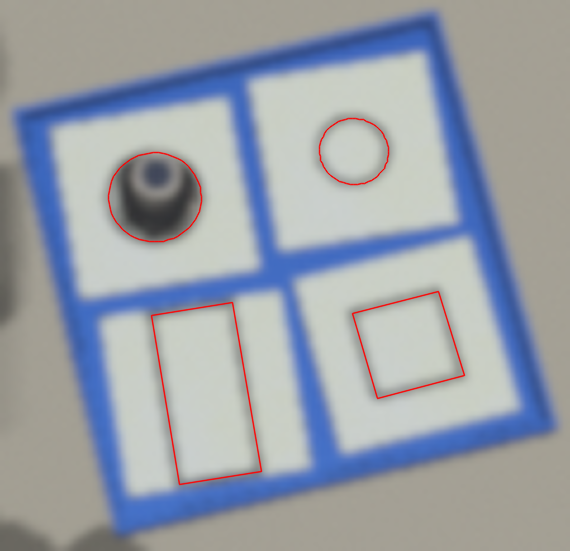

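View pics/g4.png

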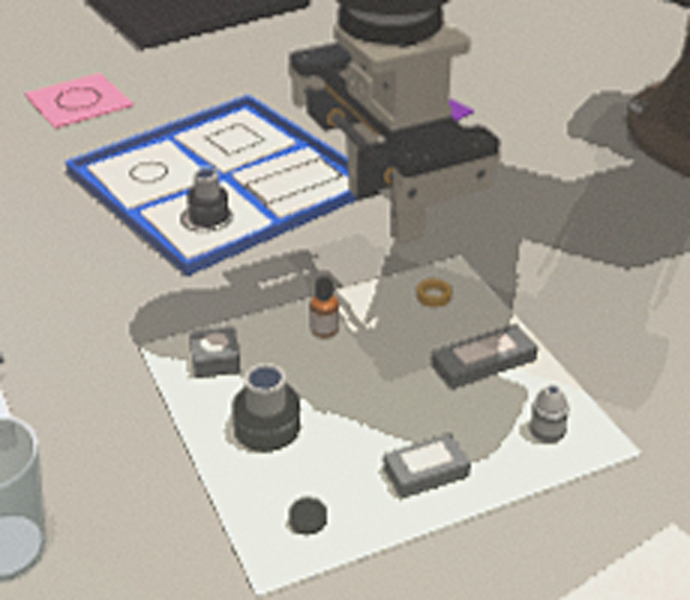

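The eyepiece stands upright inside its circle at about (155,205) in the top crop, roughly 2 mm off. Nothing else has moved. Next is the slide case.

Call:
move_arm(deltas=[{"dp": [14, 5, -30], "rotation": [0, -0.3, -0.1]}, {"dp": [14, 5, -29], "rotation": [0, -0.3, -0.1]}, {"dp": [14, 5, -24], "rotation": [0, 0, -0.1]}, {"dp": [0, 8, 0], "rotation": [0, 0, 0]}])

```text
t: 7.35
eef_pos: [0.4479, 0.1868, 0.084]
ee_rot: [-1.573, 0.006, -3.137]
force: [-0.5, 0.7, 0.1]
width: 0.055
```

```bash
python3 plan.py 446 190 7 179.5 16
```

```text
t 7.35 pos [447.9 186.8  84. ] rot [ -90.13    0.34 -179.74] w 55.0 F [-0.5  0.7  0.1] q6 0.77 rows 5
{"dp": [0.5, 15.4, -0.6], "rotation": [0.0, 0.2, -0.1]}
{"dp": [0.5, 15.4, -0.6], "rotation": [0.0, 0.2, -0.1]}
{"dp": [0.4, 15.4, -0.6], "rotation": [0.0, 0.2, -0.1]}
{"dp": [0.4, 15.4, -0.6], "rotation": [0.0, 0.2, -0.1]}
{"dp": [0.4, 15.4, -0.6], "rotation": [0.0, 0.2, -0.1]}
```

Call:
move_arm(deltas=[{"dp": [0.5, 16, -1], "rotation": [0, 0.3, -0.3]}, {"dp": [0.5, 16, -1], "rotation": [0, 0.3, 0]}, {"dp": [0.5, 16, -1], "rotation": [0, 0.2, 0]}, {"dp": [0, 14, 0], "rotation": [0, 0, 0]}, {"dp": [0, 8, 0], "rotation": [0, 0, 0]}])

```text
t: 7.77
eef_pos: [0.4476, 0.1919, 0.0122]
ee_rot: [-1.576, 0.004, 3.136]
force: [-0.4, -0.6, 0.5]
width: 0.0548
```

```bash
python3 plan.py 445 190 7 179.5 16
```

```text
t 7.77 pos [447.6 191.9  12.2] rot [-90.31   0.22 179.69] w 54.8 F [-0.4 -0.6  0.5] q6 0.76 rows 1
{"dp": [2.6, 5.2, 2.0], "rotation": [0.3, 0.2, -0.2]}
```

Call:
move_arm(deltas=[{"dp": [2.5, 4.5, 2], "rotation": [0.3, 0.2, -0.2]}, {"dp": [0, 1, 0], "rotation": [0, 0, 0]}])

```text
t: 7.93
eef_pos: [0.4446, 0.1883, 0.0047]
ee_rot: [-1.568, -0.002, 3.131]
force: [0.6, -0.3, 0.7]
width: 0.0548
```

Call:
move_arm(deltas=[{"dp": [0, 0, 0], "rotation": [0, 0, 0]}, {"dp": [0, 0.3, 0], "rotation": [0, 0, 0]}, {"dp": [0, 0.3, 0], "rotation": [0, 0, 0]}, {"dp": [0, 0.3, 0], "rotation": [0, 0, 0]}, {"dp": [0, 0, 0], "rotation": [0, 0, 0]}], jaw=255, squeeze=15)

```text
t: 8.35
eef_pos: [0.446, 0.1886, 0.0057]
ee_rot: [-1.57, 0.0, 3.131]
force: [0.0, -0.4, -1.3]
width: 0.0322
```

```bash
python3 plan.py 446 190 100 180 25
```

```text
t 8.35 pos [446.  188.6   5.7] rot [-89.95   0.   179.39] w 32.2 F [ 0.  -0.4 -1.3] q6 0.75 rows 4
{"dp": [-0.0, -23.6, -0.3], "rotation": [-0.0, -0.2, -0.0]}
{"dp": [-0.0, -23.6, -0.3], "rotation": [-0.0, -0.2, -0.0]}
{"dp": [-0.0, -23.6, -0.3], "rotation": [-0.0, -0.2, -0.0]}
{"dp": [-0.0, -23.6, -0.4], "rotation": [-0.0, -0.2, -0.0]}
```

Call:
move_arm(deltas=[{"dp": [0, -6, 0], "rotation": [0, 0, 0]}, {"dp": [0, -15, 0], "rotation": [0, 0, 0]}, {"dp": [0, -25, 0], "rotation": [0, 0, 0]}, {"dp": [0, -28, 0], "rotation": [0, 0, 0]}, {"dp": [0, -20, 10], "rotation": [0, 0, 0]}])

```text
t: 8.77
eef_pos: [0.4439, 0.1774, 0.1015]
ee_rot: [-1.564, -0.006, 3.131]
force: [-0.1, -0.2, -0.5]
width: 0.032
```

```bash
python3 plan.py 466.5 -122 90 187.2 36
```

```text
t 8.77 pos [443.9 177.4 101.5] rot [-89.63  -0.32 179.42] w 32.0 F [-0.1 -0.2 -0.5] q6 0.77 rows 9
{"dp": [-2.9, 1.5, 33.2], "rotation": [-0.0, -0.9, 0.0]}
{"dp": [-2.4, 1.4, 33.3], "rotation": [-0.0, -0.9, 0.0]}
{"dp": [-1.9, 1.4, 33.3], "rotation": [-0.0, -0.9, 0.0]}
{"dp": [-1.4, 1.4, 33.3], "rotation": [-0.0, -0.9, 0.0]}
{"dp": [-0.8, 1.4, 33.3], "rotation": [-0.0, -0.9, 0.0]}
```

Call:
move_arm(deltas=[{"dp": [-3, 1, 33], "rotation": [0, -0.9, 0]}, {"dp": [-2, 1, 33], "rotation": [0, -0.9, 0]}, {"dp": [-2, 1, 33], "rotation": [0, -0.9, 0]}, {"dp": [-1, 1, 33], "rotation": [0, -0.9, 0]}, {"dp": [-1, 1, 33], "rotation": [0, -0.9, 0]}])

```text
t: 9.18
eef_pos: [0.4616, 0.014, 0.1074]
ee_rot: [-1.574, 0.011, -3.06]
force: [0.3, 0.1, -0.7]
width: 0.032
```

```bash
python3 plan.py 466.5 -122 80 187.2 36
```

```text
t 9.18 pos [461.6  14.  107.4] rot [ -90.17    0.62 -175.31] w 32.0 F [ 0.3  0.1 -0.7] q6 1.19 rows 4
{"dp": [1.6, 6.7, 34.0], "rotation": [0.0, -0.6, -0.2]}
{"dp": [2.0, 6.8, 34.0], "rotation": [0.0, -0.6, -0.2]}
{"dp": [2.3, 6.8, 34.0], "rotation": [0.0, -0.6, -0.2]}
{"dp": [2.7, 6.8, 33.9], "rotation": [0.0, -0.6, -0.2]}
```

Call:
move_arm(deltas=[{"dp": [2, 7, 34], "rotation": [0, -0.7, -0.2]}, {"dp": [2, 7, 34], "rotation": [0, -0.7, -0.2]}, {"dp": [2, 7, 34], "rotation": [0, -0.6, -0.2]}, {"dp": [3, 7, 32], "rotation": [0, -0.6, 0]}, {"dp": [0, 4, 0], "rotation": [0, 0, 0]}])

```text
t: 9.6
eef_pos: [0.4673, -0.1298, 0.0792]
ee_rot: [-1.574, 0.009, -3.011]
force: [-0.0, -0.5, -0.0]
width: 0.0319
```

```bash
python3 plan.py 466.5 -122 20 187.2 14
```

```text
t 9.6 pos [ 467.3 -129.8   79.2] rot [ -90.2     0.52 -172.54] w 31.9 F [-0.  -0.5 -0. ] q6 1.57 rows 5
{"dp": [0.1, 11.8, -1.5], "rotation": [0.0, 0.1, -0.1]}
{"dp": [0.0, 11.8, -1.5], "rotation": [0.0, 0.1, -0.1]}
{"dp": [0.0, 11.8, -1.5], "rotation": [0.0, 0.1, -0.1]}
{"dp": [0.0, 11.8, -1.5], "rotation": [0.0, 0.1, -0.1]}
{"dp": [-0.0, 11.8, -1.6], "rotation": [0.0, 0.1, -0.1]}
```

Call:
move_arm(deltas=[{"dp": [0.5, 12, -2], "rotation": [0.2, 0.2, -0.4]}, {"dp": [0, 12, -2], "rotation": [0, 0.1, -0.1]}, {"dp": [0, 12, -1.5], "rotation": [0, 0, 0]}, {"dp": [0, 12, -1], "rotation": [0, 0, 0]}, {"dp": [0, 4, 0], "rotation": [0, 0, 0]}])

```text
t: 10.02
eef_pos: [0.4664, -0.1235, 0.0259]
ee_rot: [-1.57, 0.003, -3.023]
force: [-0.8, -0.0, -0.7]
width: 0.0314
```

```bash
python3 plan.py 466.5 -122 14 187.2 14
```

```text
t 10.02 pos [ 466.4 -123.5   25.9] rot [-8.9960e+01  1.6000e-01 -1.7321e+02] w 31.4 F [-0.8 -0.  -0.7] q6 1.54 rows 1
{"dp": [-0.3, 11.9, -1.5], "rotation": [-0.0, -0.4, -0.2]}
```

Call:
move_arm(deltas=[{"dp": [0, 7, -1.5], "rotation": [0, 0.4, -0.2]}, {"dp": [0, 5, 0], "rotation": [0, 0, 0]}, {"dp": [0, 0, 0], "rotation": [0, 0, 0]}])

```text
t: 10.27
eef_pos: [0.466, -0.1199, 0.0124]
ee_rot: [-1.57, -0.003, -3.028]
force: [0.1, 0.0, -0.9]
width: 0.0319
```

Call:
move_arm(deltas=[{"dp": [0, 1.5, 0], "rotation": [0, 0, 0]}, {"dp": [0, 1, 0], "rotation": [0, 0, 0]}])

```text
t: 10.43
eef_pos: [0.4665, -0.1193, 0.0102]
ee_rot: [-1.57, -0.002, -3.027]
force: [-0.1, -0.1, 0.0]
width: 0.032
```

Call:
move_arm(deltas=[{"dp": [0, 0.5, 2], "rotation": [0, -0.5, 0]}, {"dp": [0, 0.7, 0], "rotation": [0, 0, 0]}])

```text
t: 10.6
eef_pos: [0.4674, -0.1212, 0.0095]
ee_rot: [-1.57, -0.001, -3.017]
force: [0.1, 0.1, -0.5]
width: 0.0319
```

Call:
move_arm(deltas=[{"dp": [0, 0.7, 0], "rotation": [0, 0, 0]}, {"dp": [0, 0.5, 0], "rotation": [0, 0, 0]}])

```text
t: 10.77
eef_pos: [0.4677, -0.1215, 0.0087]
ee_rot: [-1.57, 0.0, -3.017]
force: [-1.3, 1.3, -0.4]
width: 0.0321
```

Call:
move_arm(deltas=[{"dp": [0, 0.7, 0], "rotation": [0, 0, 0]}, {"dp": [0, 0.5, 0], "rotation": [0, 0, 0]}])

```text
t: 10.93
eef_pos: [0.4678, -0.1216, 0.0082]
ee_rot: [-1.57, 0.001, -3.017]
force: [-2.8, 3.9, 12.8]
width: 0.0318
```

Contact with the card. Release and rise.

Call:
move_arm(deltas=[{"dp": [0, 0, 0], "rotation": [0, 0, 0]}, {"dp": [0, 0, 0], "rotation": [0, 0, 0]}, {"dp": [0, 0, 0], "rotation": [0, 0, 0]}, {"dp": [0, 0, 0], "rotation": [0, 0, 0]}], jaw=115)

```text
t: 11.27
eef_pos: [0.4683, -0.1216, 0.0088]
ee_rot: [-1.57, 0.002, -3.018]
force: [-0.2, -0.1, -0.4]
width: 0.0469
```

Call:
move_arm(deltas=[{"dp": [0, -10, 0], "rotation": [0, 0, 0]}, {"dp": [0, -25, 0], "rotation": [0, 0, 0]}, {"dp": [0, -28, 0], "rotation": [0, 1, 0]}, {"dp": [0, -28, -10], "rotation": [0, 3, 0]}, {"dp": [-5, 0, -30], "rotation": [0, 4, 0]}])

```text
t: 11.68
eef_pos: [0.4678, -0.0836, 0.1007]
ee_rot: [-1.568, -0.006, 3.12]
force: [2.1, 0.1, 0.2]
width: 0.0481
```

```bash
python3 plan.py 634 90 100 165 36
```

```text
t 11.68 pos [467.8 -83.6 100.7] rot [-89.87  -0.34 178.74] w 48.1 F [2.1 0.1 0.2] q6 1.31 rows 7
{"dp": [-23.2, -0.1, -25.3], "rotation": [-0.0, 2.0, 0.0]}
{"dp": [-22.3, -0.1, -26.1], "rotation": [-0.0, 2.0, 0.0]}
{"dp": [-21.4, -0.0, -26.8], "rotation": [-0.0, 2.0, 0.0]}
{"dp": [-20.5, -0.0, -27.6], "rotation": [-0.0, 2.0, 0.0]}
{"dp": [-19.5, 0.0, -28.3], "rotation": [-0.0, 2.0, 0.0]}
```

Call:
move_arm(deltas=[{"dp": [-23, 0, -25], "rotation": [0, 2, 0]}, {"dp": [-22, 0, -26], "rotation": [0, 2, 0]}, {"dp": [-21, 0, -27], "rotation": [0, 2, 0]}, {"dp": [-20, 0, -28], "rotation": [0, 2, 0]}, {"dp": [-20, 0, -28], "rotation": [0, 2, 0]}])

```text
t: 12.1
eef_pos: [0.5875, 0.0444, 0.1044]
ee_rot: [-1.572, -0.0, 2.93]
force: [0.2, 0.1, -0.1]
width: 0.0479
```

```bash
python3 plan.py 634 90 90 165 36
python3 - <<'E'
from station import arm; from h import *; from ov import *; from poses import *
f=arm.grab_frame("top"); np.savez("t3.npz",**f)
overlay(f,S,(236,356,114,230),"pics/o3t.png",4.75)
E
```

```text
t 12.1 pos [587.5  44.4 104.4] rot [-9.0050e+01 -2.0000e-02  1.6787e+02] w 47.9 F [ 0.2  0.1 -0.1] q6 0.95 rows 2
{"dp": [-17.9, 7.2, -27.2], "rotation": [0.0, 1.4, 0.0]}
{"dp": [-17.3, 7.2, -27.6], "rotation": [0.0, 1.4, 0.0]}
```

View pics/o3t.png

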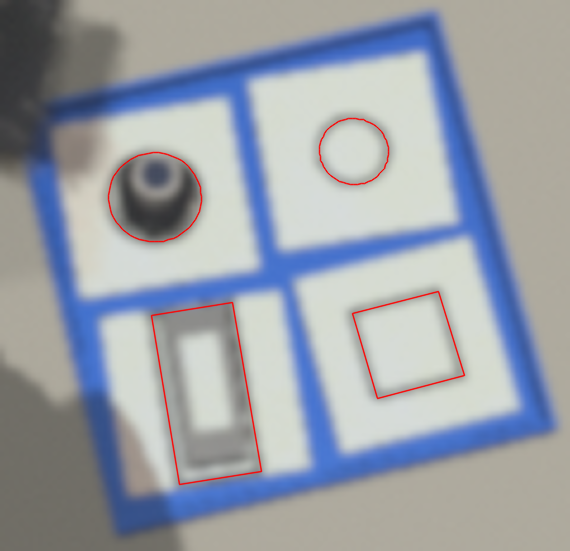

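The slide case lies in its rectangle, about 2 mm off and aligned. Next is the cover box.

Call:
move_arm(deltas=[{"dp": [-18, 7, -27], "rotation": [0, 1.4, 0]}, {"dp": [-17, 7, -25], "rotation": [0, 1.4, 0]}, {"dp": [0, 5, 0], "rotation": [0, 0, 0]}], jaw=102)

```text
t: 12.4
eef_pos: [0.6425, 0.0954, 0.0854]
ee_rot: [-1.574, 0.005, 2.88]
force: [-0.1, -0.7, 0.1]
width: 0.0525
```

```bash
python3 plan.py 634 90 8 165 16
python3 - <<'E'
from station import arm; from h import *
g=arm.grab_frame("scene")
cv2.imwrite("pics/g5.png",cv2.resize(g["pixels"][150:310,170:370,::-1],None,fx=4,fy=3.75,interpolation=cv2.INTER_CUBIC))
E
```

```text
t 12.4 pos [642.5  95.4  85.4] rot [-90.18   0.29 165.02] w 52.5 F [-0.1 -0.7  0.1] q6 0.86 rows 5
{"dp": [1.4, 15.5, 1.5], "rotation": [0.0, 0.0, -0.1]}
{"dp": [1.4, 15.5, 1.5], "rotation": [0.0, 0.0, -0.1]}
{"dp": [1.4, 15.5, 1.5], "rotation": [0.0, 0.0, -0.1]}
{"dp": [1.4, 15.5, 1.5], "rotation": [0.0, 0.0, -0.1]}
{"dp": [1.4, 15.5, 1.5], "rotation": [0.0, 0.0, -0.1]}
```

View pics/g5.png

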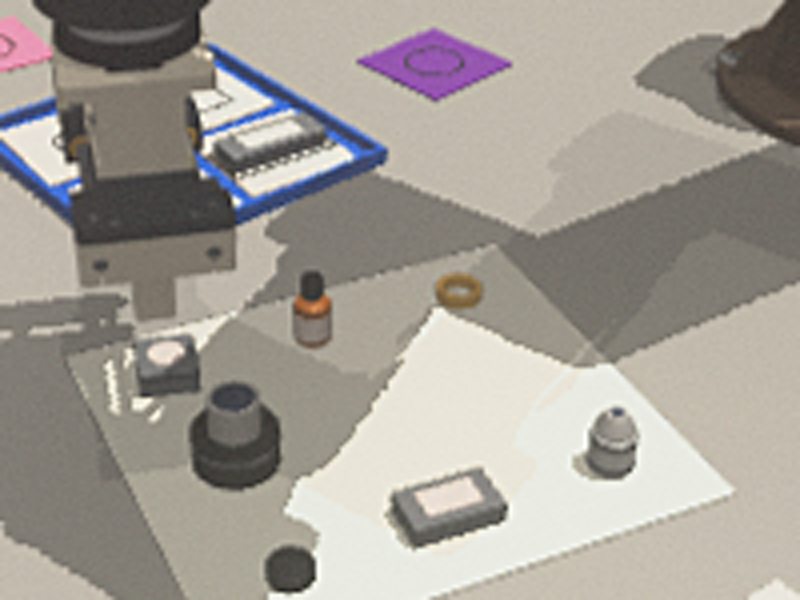

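Call:
move_arm(deltas=[{"dp": [3.5, 12, 3.5], "rotation": [0.1, 0, -0.2]}, {"dp": [3, 14, 3], "rotation": [0, 0, 0]}, {"dp": [0.5, 14, 1], "rotation": [0, 0, 0]}, {"dp": [0, 10, 0], "rotation": [0, 0, 0]}, {"dp": [0, 0, 0], "rotation": [0, 0, 0]}])

```text
t: 12.87
eef_pos: [0.6272, 0.0859, 0.0295]
ee_rot: [-1.569, -0.005, 2.88]
force: [-0.6, 0.2, 0.1]
width: 0.0527
```

```bash
python3 plan.py 634 90 8 165 10
```

```text
t 12.87 pos [627.2  85.9  29.5] rot [-89.88  -0.29 165.04] w 52.7 F [-0.6  0.2  0.1] q6 0.87 rows 3
{"dp": [-1.9, 7.2, -1.9], "rotation": [-0.0, 0.0, 0.1]}
{"dp": [-1.8, 7.2, -1.9], "rotation": [-0.0, 0.0, 0.1]}
{"dp": [-1.8, 7.2, -1.9], "rotation": [-0.0, 0.0, 0.1]}
```

Call:
move_arm(deltas=[{"dp": [-5, 2, -5], "rotation": [-0.1, 0, 0.3]}, {"dp": [0, 0, 0], "rotation": [0, 0, 0]}])

```text
t: 13.03
eef_pos: [0.633, 0.0886, 0.0273]
ee_rot: [-1.57, -0.0, 2.88]
force: [-0.7, -0.4, 0.2]
width: 0.0526
```

```bash
python3 plan.py 634 90 8 165 10
```

```text
t 13.03 pos [633.   88.6  27.3] rot [-8.993e+01 -1.000e-02  1.650e+02] w 52.6 F [-0.7 -0.4  0.2] q6 0.86 rows 2
{"dp": [-0.3, 9.6, -0.8], "rotation": [-0.0, -0.0, 0.0]}
{"dp": [-0.3, 9.6, -0.8], "rotation": [-0.0, -0.0, 0.0]}
```

Call:
move_arm(deltas=[{"dp": [0, 9, -0.5], "rotation": [0, 0, 0]}, {"dp": [0, 9, -0.5], "rotation": [0, 0, 0]}, {"dp": [0, 1.5, 0], "rotation": [0, 0, 0]}, {"dp": [0, 0, 0], "rotation": [0, 0, 0]}])

```text
t: 13.37
eef_pos: [0.6348, 0.0901, 0.0079]
ee_rot: [-1.572, 0.003, 2.88]
force: [0.2, 0.1, 0.4]
width: 0.0524
```

```bash
python3 plan.py 634 90 8 165 10
```

```text
t 13.37 pos [634.8  90.1   7.9] rot [-9.006e+01  1.600e-01  1.650e+02] w 52.4 F [0.2 0.1 0.4] q6 0.86 rows 1
{"dp": [0.8, -0.1, 0.3], "rotation": [0.1, 0.0, -0.2]}
```

Call:
move_arm(deltas=[{"dp": [0, 0, 0], "rotation": [0, 0, 0]}, {"dp": [0, 0.3, 0], "rotation": [0, 0, 0]}, {"dp": [0, 0.3, 0], "rotation": [0, 0, 0]}, {"dp": [0, 0.3, 0], "rotation": [0, 0, 0]}, {"dp": [0, 0, 0], "rotation": [0, 0, 0]}], jaw=255, squeeze=15)

```text
t: 13.78
eef_pos: [0.6351, 0.0903, 0.0074]
ee_rot: [-1.572, 0.003, 2.88]
force: [-0.8, 0.0, -1.0]
width: 0.036
```

Call:
move_arm(deltas=[{"dp": [0, 0, 0], "rotation": [0, 0, 0]}, {"dp": [0, -6, 0], "rotation": [0, 0, 0]}, {"dp": [0, -15, 0], "rotation": [0, 0, 0]}, {"dp": [0, -25, 0], "rotation": [0, 0, 0]}, {"dp": [0, -28, 0], "rotation": [0, 0, 0]}])

```text
t: 14.2
eef_pos: [0.6304, 0.0886, 0.0778]
ee_rot: [-1.565, -0.007, 2.879]
force: [0.2, 0.3, -1.4]
width: 0.0359
```

```bash
python3 plan.py 488 -224 105 193.2 36
```

```text
t 14.2 pos [630.4  88.6  77.8] rot [-89.67  -0.41 164.95] w 35.9 F [ 0.2  0.3 -1.4] q6 0.86 rows 10
{"dp": [5.7, -2.5, 33.9], "rotation": [-0.0, -2.8, 0.0]}
{"dp": [7.3, -2.5, 33.6], "rotation": [-0.0, -2.8, 0.0]}
{"dp": [9.0, -2.5, 33.2], "rotation": [-0.0, -2.8, 0.0]}
{"dp": [10.6, -2.5, 32.7], "rotation": [-0.0, -2.8, 0.0]}
{"dp": [12.2, -2.6, 32.1], "rotation": [-0.0, -2.8, 0.0]}
```

Call:
move_arm(deltas=[{"dp": [3, -20, 15], "rotation": [0, -2.8, 0]}, {"dp": [7, -8, 33], "rotation": [0, -2.8, 0]}, {"dp": [9, -2, 33], "rotation": [0, -2.8, 0]}, {"dp": [11, 0, 33], "rotation": [0, -2.8, 0]}, {"dp": [12, 0, 32], "rotation": [0, -2.8, 0]}])

```text
t: 14.62
eef_pos: [0.5728, -0.0475, 0.1196]
ee_rot: [-1.57, 0.007, -3.141]
force: [0.3, -0.6, -1.1]
width: 0.0357
```

```bash
python3 plan.py 488 -224 105 193.2 36
```

```text
t 14.62 pos [572.8 -47.5 119.6] rot [ -89.97    0.42 -179.99] w 35.7 F [ 0.3 -0.6 -1.1] q6 1.31 rows 6
{"dp": [14.2, 2.3, 29.4], "rotation": [-0.0, -2.2, -0.1]}
{"dp": [15.3, 2.4, 28.8], "rotation": [-0.0, -2.2, -0.1]}
{"dp": [16.4, 2.4, 28.2], "rotation": [-0.0, -2.2, -0.1]}
{"dp": [17.4, 2.4, 27.6], "rotation": [-0.0, -2.2, -0.1]}
{"dp": [18.5, 2.4, 26.9], "rotation": [-0.0, -2.2, -0.1]}
```

Call:
move_arm(deltas=[{"dp": [14, 2, 29], "rotation": [0, -2.2, -0.1]}, {"dp": [15, 2, 29], "rotation": [0, -2.2, -0.1]}, {"dp": [16, 2, 28], "rotation": [0, -2.2, -0.1]}, {"dp": [17, 2, 28], "rotation": [0, -2.2, 0]}, {"dp": [18, 2, 27], "rotation": [0, -2.2, 0]}])

```text
t: 15.03
eef_pos: [0.5012, -0.2012, 0.1138]
ee_rot: [-1.569, 0.008, -2.937]
force: [0.0, -1.6, -1.1]
width: 0.0361
```

```bash
python3 plan.py 488 -224 80 193.2 36
```

```text
t 15.03 pos [ 501.2 -201.2  113.8] rot [ -89.87    0.49 -168.26] w 36.1 F [ 0.  -1.6 -1.1] q6 1.79 rows 2
{"dp": [8.9, 16.8, 9.8], "rotation": [-0.1, -0.7, -0.2]}
{"dp": [9.0, 16.9, 9.7], "rotation": [-0.1, -0.7, -0.2]}
```

Call:
move_arm(deltas=[{"dp": [7, 15, 6], "rotation": [-0.1, -0.7, -0.3]}, {"dp": [6, 15, 6], "rotation": [0, -0.7, -0.2]}, {"dp": [0, 5, 0], "rotation": [0, 0, 0]}])

```text
t: 15.28
eef_pos: [0.4884, -0.2217, 0.0809]
ee_rot: [-1.569, 0.004, -2.914]
force: [-0.1, -0.3, -0.6]
width: 0.0356
```

```bash
python3 plan.py 488 -224 25 193.2 12
```

```text
t 15.28 pos [ 488.4 -221.7   80.9] rot [ -89.87    0.21 -166.98] w 35.6 F [-0.1 -0.3 -0.6] q6 1.86 rows 5
{"dp": [0.2, 11.2, 0.4], "rotation": [-0.0, -0.0, -0.0]}
{"dp": [0.2, 11.2, 0.4], "rotation": [-0.0, -0.0, -0.0]}
{"dp": [0.2, 11.2, 0.4], "rotation": [-0.0, -0.0, -0.0]}
{"dp": [0.2, 11.2, 0.4], "rotation": [-0.0, -0.0, -0.0]}
{"dp": [0.2, 11.2, 0.4], "rotation": [-0.0, -0.0, -0.0]}
```

Call:
move_arm(deltas=[{"dp": [0, 12, 0.5], "rotation": [0, 0, -0.2]}, {"dp": [0, 12, 0.5], "rotation": [0, 0, 0]}, {"dp": [0, 12, 0], "rotation": [0, 0, 0]}, {"dp": [0, 10, 0], "rotation": [0, 0, 0]}, {"dp": [0, 4, 0], "rotation": [0, 0, 0]}])

```text
t: 15.7
eef_pos: [0.4905, -0.2231, 0.0318]
ee_rot: [-1.567, 0.004, -2.917]
force: [-0.4, 1.1, -0.0]
width: 0.0357
```

```bash
python3 plan.py 488 -224 14 193.2 12
```

```text
t 15.7 pos [ 490.5 -223.1   31.8] rot [ -89.77    0.24 -167.14] w 35.7 F [-0.4  1.1 -0. ] q6 1.85 rows 2
{"dp": [1.4, 8.9, 0.1], "rotation": [-0.1, -0.2, -0.1]}
{"dp": [1.3, 8.9, 0.1], "rotation": [-0.1, -0.2, -0.1]}
```

Call:
move_arm(deltas=[{"dp": [1.5, 9, 0], "rotation": [-0.2, -0.3, -0.2]}, {"dp": [1, 8, 0], "rotation": [0, 0, 0]}, {"dp": [0, 1, 0], "rotation": [0, 0, 0]}])

```text
t: 15.95
eef_pos: [0.4888, -0.2231, 0.0127]
ee_rot: [-1.57, 0.001, -2.91]
force: [-0.2, -0.4, -0.7]
width: 0.0359
```

Call:
move_arm(deltas=[{"dp": [0, 1, 0], "rotation": [0, 0, 0]}, {"dp": [0, 0.8, 0], "rotation": [0, 0, 0]}])

```text
t: 16.12
eef_pos: [0.4889, -0.223, 0.0105]
ee_rot: [-1.57, 0.0, -2.91]
force: [-0.4, -0.6, -0.1]
width: 0.0362
```

Call:
move_arm(deltas=[{"dp": [0, 0.7, 0], "rotation": [0, 0, 0]}, {"dp": [0, 0.5, 0], "rotation": [0, 0, 0]}])

```text
t: 16.28
eef_pos: [0.4891, -0.223, 0.0102]
ee_rot: [-1.57, 0.001, -2.91]
force: [-2.6, 1.0, 5.6]
width: 0.0359
```

Contact with the card. Release, rise and go to the objective.

Call:
move_arm(deltas=[{"dp": [0, 0, 0], "rotation": [0, 0, 0]}, {"dp": [0, 0, 0], "rotation": [0, 0, 0]}, {"dp": [0, 0, 0], "rotation": [0, 0, 0]}, {"dp": [0, 0, 0], "rotation": [0, 0, 0]}], jaw=110)

```text
t: 16.62
eef_pos: [0.4903, -0.2232, 0.0115]
ee_rot: [-1.569, 0.004, -2.91]
force: [0.6, 0.3, 0.6]
width: 0.0493
```

Call:
move_arm(deltas=[{"dp": [0, -10, 0], "rotation": [0, 0, 0]}, {"dp": [0, -25, 0], "rotation": [0, 0, 0]}, {"dp": [0, -30, 0], "rotation": [0, 0, 0]}, {"dp": [0, -28, -5], "rotation": [0, 1, 0]}, {"dp": [-5, 0, -25], "rotation": [0, 2, 0]}])

```text
t: 17.03
eef_pos: [0.4873, -0.1946, 0.1088]
ee_rot: [-1.57, -0.001, -2.964]
force: [2.2, 0.1, 0.1]
width: 0.0499
```

```bash
python3 plan.py 446 275 110 180 38
```

```text
t 17.03 pos [ 487.3 -194.6  108.8] rot [-8.9930e+01 -8.0000e-02 -1.6985e+02] w 49.9 F [2.2 0.1 0.1] q6 1.75 rows 13
{"dp": [-3.2, -0.1, -36.1], "rotation": [-0.0, 0.8, 0.0]}
{"dp": [-2.7, -0.1, -36.2], "rotation": [-0.0, 0.8, 0.0]}
{"dp": [-2.3, -0.1, -36.2], "rotation": [-0.0, 0.8, 0.0]}
{"dp": [-1.8, -0.1, -36.2], "rotation": [-0.0, 0.8, 0.0]}
{"dp": [-1.3, -0.1, -36.2], "rotation": [-0.0, 0.8, 0.0]}
```

Call:
move_arm(deltas=[{"dp": [-3, 0, -36], "rotation": [0, 0.8, 0]}, {"dp": [-3, 0, -36], "rotation": [0, 0.8, 0]}, {"dp": [-2, 0, -36], "rotation": [0, 0.8, 0]}, {"dp": [-2, 0, -36], "rotation": [0, 0.8, 0]}, {"dp": [-1, 0, -36], "rotation": [0, 0.8, 0]}], jaw=125)

```text
t: 17.45
eef_pos: [0.474, -0.011, 0.1161]
ee_rot: [-1.57, 0.01, -3.047]
force: [0.1, 0.0, -0.4]
width: 0.0445
```

```bash
python3 plan.py 446 275 110 180 38
```

```text
t 17.45 pos [474.  -11.  116.1] rot [ -89.93    0.57 -174.56] w 44.5 F [ 0.1  0.  -0.4] q6 1.27 rows 8
{"dp": [0.1, 0.7, -35.9], "rotation": [-0.0, 0.7, -0.1]}
{"dp": [0.5, 0.7, -35.9], "rotation": [-0.0, 0.7, -0.1]}
{"dp": [1.0, 0.7, -35.9], "rotation": [-0.0, 0.7, -0.1]}
{"dp": [1.4, 0.7, -35.9], "rotation": [-0.0, 0.7, -0.1]}
{"dp": [1.8, 0.7, -35.9], "rotation": [-0.0, 0.7, -0.1]}
```

Call:
move_arm(deltas=[{"dp": [0, 1, -36], "rotation": [0, 0.7, -0.1]}, {"dp": [0.5, 1, -36], "rotation": [0, 0.7, -0.1]}, {"dp": [1, 1, -36], "rotation": [0, 0.7, -0.1]}, {"dp": [1.5, 1, -36], "rotation": [0, 0.7, -0.1]}, {"dp": [2, 1, -36], "rotation": [0, 0.7, -0.1]}])

```text
t: 17.87
eef_pos: [0.4548, 0.1775, 0.1168]
ee_rot: [-1.574, 0.008, -3.111]
force: [0.7, 0.2, 0.1]
width: 0.045
```

```bash
python3 plan.py 446 275 90 180 38
python3 - <<'E'
from station import arm; from h import *; from ov import *; from poses import *
f=arm.grab_frame("top"); np.savez("t4.npz",**f)
overlay(f,S,(236,356,114,230),"pics/o4t.png",4.75)
E
```

```text
t 17.87 pos [454.8 177.5 116.8] rot [ -90.17    0.44 -178.22] w 45.0 F [0.7 0.2 0.1] q6 0.82 rows 3
{"dp": [2.0, 9.0, -32.6], "rotation": [0.1, 0.6, -0.1]}
{"dp": [2.3, 9.0, -32.5], "rotation": [0.1, 0.6, -0.1]}
{"dp": [2.6, 8.9, -32.5], "rotation": [0.1, 0.6, -0.1]}
```

View pics/o4t.png

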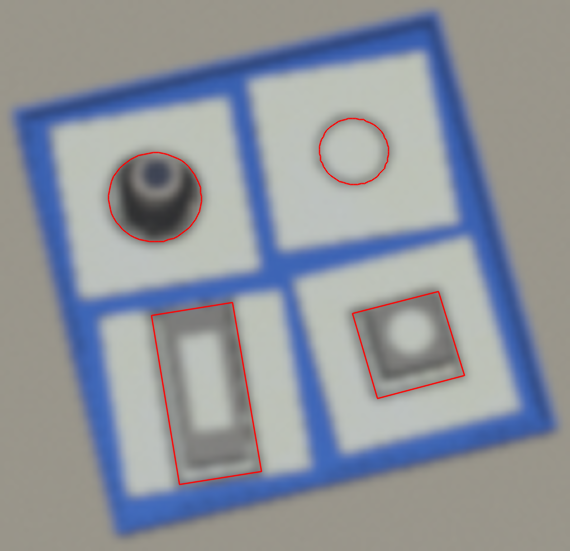

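Three things are placed. The cover box is square to its outline and about 2 mm off. Next is the objective.

Call:
move_arm(deltas=[{"dp": [2, 9, -32], "rotation": [0.1, 0.6, -0.2]}, {"dp": [2, 9, -32], "rotation": [0.1, 0.6, -0.2]}, {"dp": [2, 7, -26], "rotation": [0, 0.5, -0.1]}, {"dp": [0, 0, 0], "rotation": [0, 0, 0]}])

```text
t: 18.25
eef_pos: [0.4475, 0.281, 0.0959]
ee_rot: [-1.576, 0.005, -3.136]
force: [0.5, -0.5, -0.3]
width: 0.0447
```

```bash
python3 plan.py 446 275 11 180 16
python3 - <<'E'
from station import arm; from h import *
g=arm.grab_frame("scene")
cv2.imwrite("pics/g6.png",cv2.resize(g["pixels"][170:320,220:370,::-1],None,fx=4,fy=4,interpolation=cv2.INTER_CUBIC))
E
```

```text
t 18.25 pos [447.5 281.   95.9] rot [ -90.32    0.31 -179.67] w 44.7 F [ 0.5 -0.5 -0.3] q6 0.64 rows 6
{"dp": [0.3, 14.1, 1.1], "rotation": [0.1, 0.1, -0.1]}
{"dp": [0.3, 14.1, 1.1], "rotation": [0.1, 0.1, -0.1]}
{"dp": [0.3, 14.1, 1.0], "rotation": [0.1, 0.1, -0.1]}
{"dp": [0.3, 14.1, 1.0], "rotation": [0.1, 0.1, -0.1]}
{"dp": [0.3, 14.2, 1.0], "rotation": [0.1, 0.1, -0.1]}
```

View pics/g6.png

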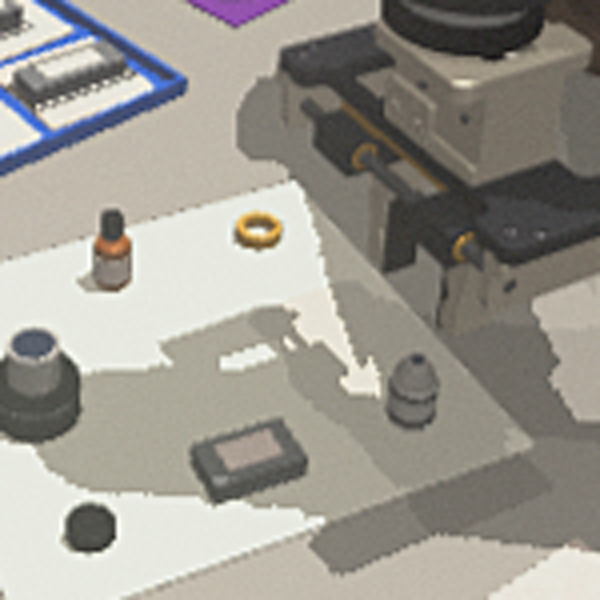

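Call:
move_arm(deltas=[{"dp": [0.5, 12, 3], "rotation": [0.2, 0.2, -0.3]}, {"dp": [0, 12, 2], "rotation": [0.1, 0, 0]}, {"dp": [0, 12, 1], "rotation": [0, 0, 0]}, {"dp": [0, 6, 0], "rotation": [0, 0, 0]}, {"dp": [0, 0, 0], "rotation": [0, 0, 0]}])

```text
t: 18.72
eef_pos: [0.4471, 0.2709, 0.054]
ee_rot: [-1.572, 0.0, -3.14]
force: [0.4, 0.0, 0.5]
width: 0.0446
```

```bash
python3 plan.py 446 275 10 180 12
```

```text
t 18.72 pos [447.1 270.9  54. ] rot [-9.0060e+01  1.0000e-02 -1.7988e+02] w 44.6 F [0.4 0.  0.5] q6 0.65 rows 4
{"dp": [0.3, 11.0, -1.0], "rotation": [0.0, 0.0, -0.0]}
{"dp": [0.3, 11.0, -1.0], "rotation": [0.0, 0.0, -0.0]}
{"dp": [0.3, 11.0, -1.0], "rotation": [0.0, 0.0, -0.0]}
{"dp": [0.3, 11.0, -1.0], "rotation": [0.0, 0.0, -0.0]}
```

Call:
move_arm(deltas=[{"dp": [0.5, 3, -4], "rotation": [0, 0, 0]}, {"dp": [0, 11, 0], "rotation": [0, 0, 0]}, {"dp": [0, 12, 0], "rotation": [0, 0, 0]}, {"dp": [0, 12, 0], "rotation": [0, 0, 0]}, {"dp": [0, 5, 0], "rotation": [0, 0, 0]}])

```text
t: 19.13
eef_pos: [0.449, 0.2755, 0.0129]
ee_rot: [-1.576, 0.004, 3.141]
force: [0.6, -1.0, 0.5]
width: 0.0445
```

```bash
python3 plan.py 446 275 10 180 12
```

```text
t 19.13 pos [449.  275.5  12.9] rot [-90.32   0.25 179.96] w 44.5 F [ 0.6 -1.   0.5] q6 0.65 rows 1
{"dp": [3.0, 2.9, 0.5], "rotation": [0.3, -0.0, -0.2]}
```

Call:
move_arm(deltas=[{"dp": [3, 3, 1], "rotation": [0.3, 0, -0.2]}, {"dp": [0, 0, 0], "rotation": [0, 0, 0]}])

```text
t: 19.3
eef_pos: [0.4458, 0.274, 0.0095]
ee_rot: [-1.57, -0.0, 3.14]
force: [-0.1, 0.6, 0.5]
width: 0.0444
```

Call:
move_arm(deltas=[{"dp": [0, 0, 0], "rotation": [0, 0, 0]}, {"dp": [0, 0.3, 0], "rotation": [0, 0, 0]}, {"dp": [0, 0.3, 0], "rotation": [0, 0, 0]}, {"dp": [0, 0.3, 0], "rotation": [0, 0, 0]}, {"dp": [0, 0, 0], "rotation": [0, 0, 0]}], jaw=255, squeeze=20)

```text
t: 19.72
eef_pos: [0.4467, 0.2754, 0.0108]
ee_rot: [-1.572, 0.002, 3.141]
force: [-1.2, 0.1, -0.3]
width: 0.0253
```

```bash
python3 plan.py 446 275 100 180 25
```

```text
t 19.72 pos [446.7 275.4  10.8] rot [-9.0100e+01  1.3000e-01  1.7996e+02] w 25.3 F [-1.2  0.1 -0.3] q6 0.64 rows 4
{"dp": [0.1, -22.3, 0.1], "rotation": [0.0, -0.0, -0.0]}
{"dp": [0.1, -22.3, 0.1], "rotation": [0.0, -0.0, -0.0]}
{"dp": [0.2, -22.3, 0.1], "rotation": [0.0, -0.0, -0.0]}
{"dp": [0.2, -22.3, 0.1], "rotation": [0.0, -0.0, -0.0]}
```

Call:
move_arm(deltas=[{"dp": [0, -5, 0], "rotation": [0, 0, 0]}, {"dp": [0, -15, 0], "rotation": [0, 0, 0]}, {"dp": [0, -25, 0], "rotation": [0, 0, 0]}, {"dp": [0, -30, 0], "rotation": [0, 0, 0]}, {"dp": [0, -25, 10], "rotation": [0, 0, 0]}])

```text
t: 20.13
eef_pos: [0.4437, 0.2626, 0.1099]
ee_rot: [-1.563, -0.006, 3.141]
force: [1.8, 0.9, -0.4]
width: 0.0256
```

```bash
python3 plan.py 588 -202 110 180 36
```

```text
t 20.13 pos [443.7 262.6 109.9] rot [-89.55  -0.33 179.94] w 25.6 F [ 1.8  0.9 -0.4] q6 0.65 rows 14
{"dp": [-10.3, 0.2, 33.2], "rotation": [-0.0, -0.0, 0.0]}
{"dp": [-10.3, 0.2, 33.2], "rotation": [-0.0, -0.0, 0.0]}
{"dp": [-10.3, 0.2, 33.2], "rotation": [-0.0, -0.0, 0.0]}
{"dp": [-10.3, 0.2, 33.2], "rotation": [-0.0, -0.0, 0.0]}
{"dp": [-10.3, 0.1, 33.2], "rotation": [-0.0, -0.0, 0.0]}
```

Call:
move_arm(deltas=[{"dp": [-10, 0, 30], "rotation": [0, 0, 0]}, {"dp": [-10, 0, 33], "rotation": [0, 0, 0]}, {"dp": [-10, 0, 33], "rotation": [0, 0, 0]}, {"dp": [-10, 0, 33], "rotation": [0, 0, 0]}, {"dp": [-10, 0, 33], "rotation": [0, 0, 0]}])

```text
t: 20.55
eef_pos: [0.498, 0.1024, 0.121]
ee_rot: [-1.574, 0.007, -3.132]
force: [0.3, -0.2, -0.7]
width: 0.026
```

```bash
python3 plan.py 588 -202 110 180 36
```

```text
t 20.55 pos [498.  102.4 121. ] rot [ -90.18    0.41 -179.46] w 26.0 F [ 0.3 -0.2 -0.7] q6 0.99 rows 9
{"dp": [-9.7, 1.2, 33.9], "rotation": [0.0, 0.1, -0.0]}
{"dp": [-9.7, 1.2, 33.9], "rotation": [0.0, 0.1, -0.0]}
{"dp": [-9.7, 1.2, 33.9], "rotation": [0.0, 0.1, -0.0]}
{"dp": [-9.8, 1.2, 33.9], "rotation": [0.0, 0.1, -0.0]}
{"dp": [-9.8, 1.2, 33.9], "rotation": [0.0, 0.1, -0.0]}
```

Call:
move_arm(deltas=[{"dp": [-10, 1, 34], "rotation": [0, 0.2, -0.1]}, {"dp": [-10, 1, 34], "rotation": [0, 0.2, -0.1]}, {"dp": [-10, 1, 34], "rotation": [0, 0.2, -0.1]}, {"dp": [-10, 1, 34], "rotation": [0, 0.2, -0.1]}, {"dp": [-10, 1, 34], "rotation": [0, 0.2, 0]}])

```text
t: 20.97
eef_pos: [0.5495, -0.0757, 0.1192]
ee_rot: [-1.576, 0.004, 3.135]
force: [1.1, 0.4, -0.6]
width: 0.025
```

```bash
python3 plan.py 588 -202 90 180 36
```

```text
t 20.97 pos [549.5 -75.7 119.2] rot [-90.29   0.22 179.63] w 25.0 F [ 1.1  0.4 -0.6] q6 1.35 rows 4
{"dp": [-9.8, 7.2, 31.5], "rotation": [0.1, -0.1, -0.1]}
{"dp": [-9.8, 7.2, 31.5], "rotation": [0.1, -0.1, -0.1]}
{"dp": [-9.7, 7.2, 31.6], "rotation": [0.1, -0.1, -0.1]}
{"dp": [-9.7, 7.3, 31.6], "rotation": [0.1, -0.1, -0.1]}
```

Call:
move_arm(deltas=[{"dp": [-10, 2, 32], "rotation": [0.1, -0.1, -0.1]}, {"dp": [-10, 5, 32], "rotation": [0.1, -0.1, -0.1]}, {"dp": [-9, 8, 31], "rotation": [0.1, -0.1, 0]}, {"dp": [-8, 8, 25], "rotation": [0, 0, 0]}, {"dp": [0, 4, 0], "rotation": [0, 0, 0]}])

```text
t: 21.38
eef_pos: [0.588, -0.2085, 0.094]
ee_rot: [-1.57, 0.004, 3.136]
force: [0.8, 0.1, -0.9]
width: 0.0258
```

```bash
python3 plan.py 589 -202 30 180 14
```

```text
t 21.38 pos [ 588.  -208.5   94. ] rot [-89.93   0.21 179.69] w 25.8 F [ 0.8  0.1 -0.9] q6 1.59 rows 5
{"dp": [-0.1, 12.8, -1.3], "rotation": [-0.0, -0.1, -0.0]}
{"dp": [-0.1, 12.8, -1.3], "rotation": [-0.0, -0.1, -0.0]}
{"dp": [-0.2, 12.8, -1.3], "rotation": [-0.0, -0.1, -0.0]}
{"dp": [-0.2, 12.8, -1.3], "rotation": [-0.0, -0.1, -0.0]}
{"dp": [-0.2, 12.8, -1.3], "rotation": [-0.0, -0.1, -0.0]}
```

Call:
move_arm(deltas=[{"dp": [0, 13, -2], "rotation": [0, 0, -0.2]}, {"dp": [0, 13, -1.5], "rotation": [0, 0, 0]}, {"dp": [0, 13, -1], "rotation": [0, 0, 0]}, {"dp": [0, 13, -1], "rotation": [0, 0, 0]}, {"dp": [0, 6, 0], "rotation": [0, 0, 0]}])

```text
t: 21.8
eef_pos: [0.5869, -0.2032, 0.0326]
ee_rot: [-1.57, -0.0, 3.132]
force: [-0.5, 0.3, -0.8]
width: 0.0254
```

```bash
python3 plan.py 589 -202 18 180 14
```

```text
t 21.8 pos [ 586.9 -203.2   32.6] rot [-8.9970e+01 -3.0000e-02  1.7945e+02] w 25.4 F [-0.5  0.3 -0.8] q6 1.58 rows 2
{"dp": [-1.0, 7.3, -0.6], "rotation": [-0.0, -0.3, 0.0]}
{"dp": [-1.0, 7.3, -0.6], "rotation": [-0.0, -0.3, 0.0]}
```

Call:
move_arm(deltas=[{"dp": [-1, 7, -1], "rotation": [0, -0.3, 0]}, {"dp": [-1, 6, 0], "rotation": [0, 0, 0]}, {"dp": [0, 0.5, 0], "rotation": [0, 0, 0]}])

```text
t: 22.05
eef_pos: [0.5878, -0.2, 0.0167]
ee_rot: [-1.571, -0.003, 3.14]
force: [-0.5, -0.2, -0.4]
width: 0.0255
```

Call:
move_arm(deltas=[{"dp": [0, 1, 0], "rotation": [0, 0, 0]}, {"dp": [0, 0.5, 0], "rotation": [0, 0, 0]}])

```text
t: 22.22
eef_pos: [0.5883, -0.1995, 0.0154]
ee_rot: [-1.57, -0.003, 3.141]
force: [0.2, -0.2, -1.1]
width: 0.025
```

Call:
move_arm(deltas=[{"dp": [0, 0.8, 2], "rotation": [0, 0, 0.2]}, {"dp": [0, 0.6, 0], "rotation": [0, 0, 0]}])

```text
t: 22.38
eef_pos: [0.5891, -0.2016, 0.0148]
ee_rot: [-1.57, 0.002, 3.141]
force: [-0.2, 0.2, -1.1]
width: 0.0253
```

Call:
move_arm(deltas=[{"dp": [0, 0.8, 0], "rotation": [0, 0, 0]}, {"dp": [0, 0.5, 0], "rotation": [0, 0, 0]}])

```text
t: 22.55
eef_pos: [0.5895, -0.2019, 0.0143]
ee_rot: [-1.57, 0.004, 3.141]
force: [-0.7, 0.6, -0.7]
width: 0.0259
```

Call:
move_arm(deltas=[{"dp": [0, 0.8, 0], "rotation": [0, 0, -0.2]}, {"dp": [0, 0.6, 0], "rotation": [0, 0, 0]}])

```text
t: 22.72
eef_pos: [0.5898, -0.2021, 0.0134]
ee_rot: [-1.57, 0.001, 3.141]
force: [-2.0, 2.2, 5.0]
width: 0.0252
```

Contact. Release.

Call:
move_arm(deltas=[{"dp": [0, 0, 0], "rotation": [0, 0, 0]}, {"dp": [0, 0, 0], "rotation": [0, 0, 0]}, {"dp": [0, 0, 0], "rotation": [0, 0, 0]}, {"dp": [0, 0, 0], "rotation": [0, 0, 0]}], jaw=130)

```text
t: 23.05
eef_pos: [0.5903, -0.2022, 0.0139]
ee_rot: [-1.57, 0.002, 3.141]
force: [-0.4, 0.0, -0.3]
width: 0.042
```

Call:
move_arm(deltas=[{"dp": [0, -10, 0], "rotation": [0, 0, 0]}, {"dp": [0, -25, 0], "rotation": [0, 0, 0]}, {"dp": [0, -30, 0], "rotation": [0, 0, 0]}, {"dp": [0, -35, 0], "rotation": [0, 0, 0]}, {"dp": [0, -30, 0], "rotation": [0, 0, 0]}])

```text
t: 23.47
eef_pos: [0.585, -0.2018, 0.1426]
ee_rot: [-1.571, -0.013, 3.14]
force: [0.2, 0.0, -0.8]
width: 0.0427
```

Call:
move_arm(deltas=[{"dp": [0, -10, -30], "rotation": [0, 0, 0]}, {"dp": [0, 0, -36], "rotation": [0, 0, 0]}, {"dp": [0, 0, -36], "rotation": [0, 0, 0]}, {"dp": [0, 0, -36], "rotation": [0, 0, 0]}, {"dp": [0, 0, -36], "rotation": [0, 0, 0]}])

```text
t: 23.88
eef_pos: [0.5903, -0.029, 0.168]
ee_rot: [-1.57, 0.006, 3.131]
force: [0.7, 0.2, -0.6]
width: 0.0429
```

Call:
move_arm(deltas=[{"dp": [0, 0, -36], "rotation": [0, 0, 0]}, {"dp": [0, 0, -36], "rotation": [0, 0, 0]}, {"dp": [0, 0, 0], "rotation": [0, 0, 0]}, {"dp": [0, 0, 0], "rotation": [0, 0, 0]}])

```text
t: 24.22
eef_pos: [0.591, 0.0531, 0.1728]
ee_rot: [-1.572, 0.011, 3.137]
force: [0.6, 0.6, 0.2]
width: 0.0427
```

Run:
```python
from station import arm; from h import *; from ov import *; from poses import *
f=arm.grab_frame("top"); np.savez("t5.npz",**f)
B=[]
overlay(f,S,(236,356,114,230),"pics/o5t.png",4.75)
g=arm.grab_frame("scene")
cv2.imwrite("pics/g7.png",cv2.resize(g["pixels"][130:330,140:370,::-1],None,fx=3.4,fy=3,interpolation=cv2.INTER_CUBIC))
overlay(g,S,(155,275,150,230),"pics/o5s.png",6)
```

```text
(no output)
```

View pics/o5t.png

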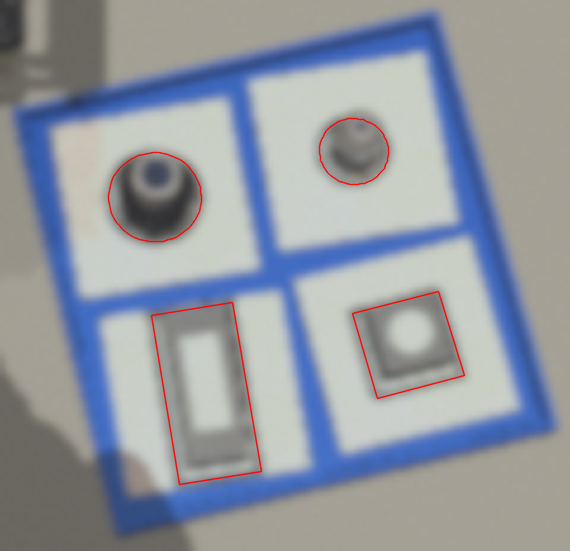

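View pics/g7.png

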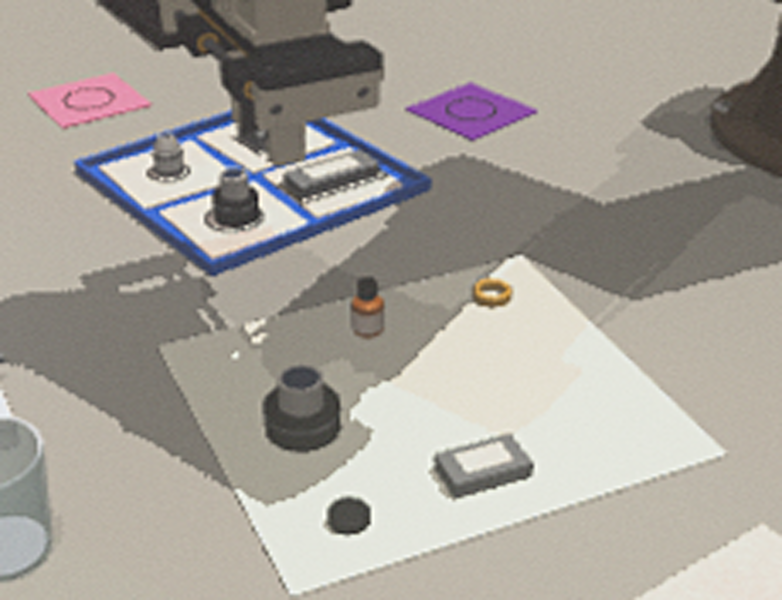

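View pics/o5s.png

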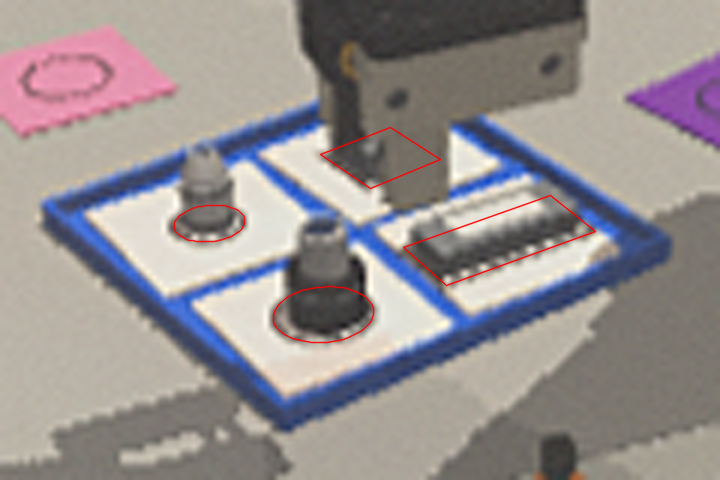

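Run:
```python
from station import arm; from h import *; from ov import *; from poses import *
f=load("t5.npz"); g=arm.grab_frame("scene")
D=.01745
import ov
def W(dummy):
    return [rect(.4665,-.122,.006,.08,.032,7.2*D),rect(.4665,-.122,.022,.08,.032,7.2*D),rect(.488,-.2238,.006,.036,.036,13.2*D),rect(.488,-.2238,.026,.036,.036,13.2*D),
     circ(.5685,-.1,.006,.019),circ(.5685,-.1,.032,.019),circ(.5895,-.202,.006,.013),circ(.5895,-.202,.034,.013)]
ov.wires=W
overlay(f,S,(246,350,124,222),"pics/o6t.png",6)
overlay(g,S,(155,275,150,230),"pics/o6s.png",6.6)
```

```text
(no output)
```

View pics/o6t.png

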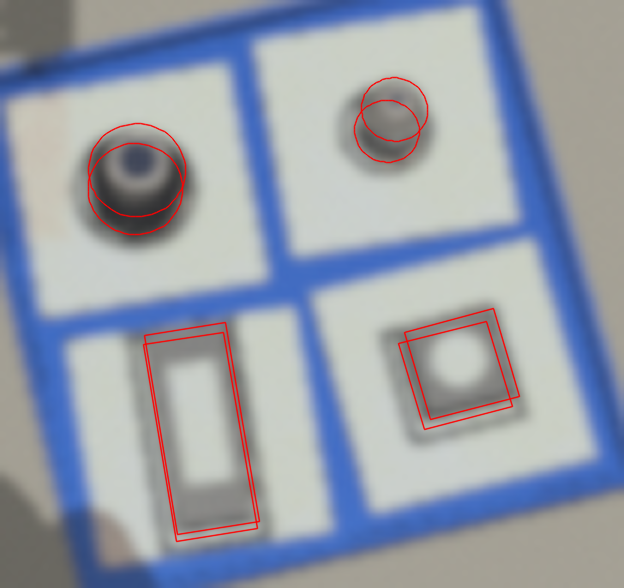

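View pics/o6s.png

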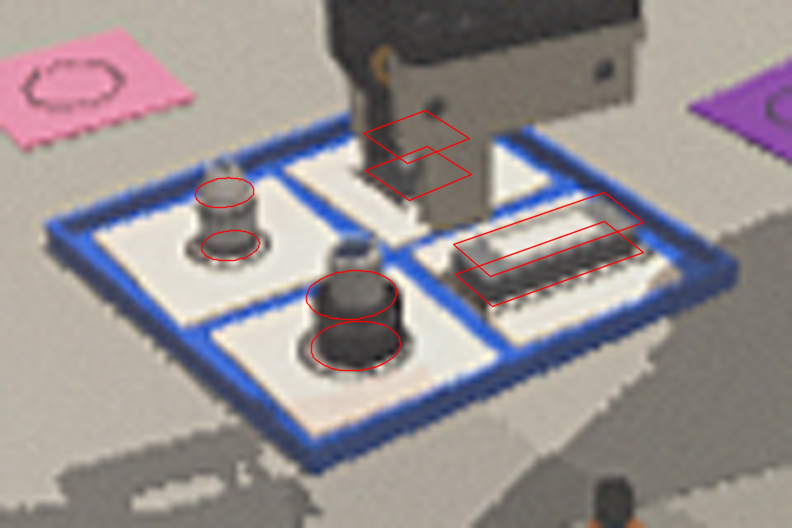

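All four match their outlines within a few millimetres, and the gripper is clear of everything. Handing in.

Run:
```python
from station import arm
import numpy as np, cv2
from h import *
a=load("top0.npz");b=load("t5.npz")
for n,(u,v) in {"big":(153,133),"short":(113,168)}.items():
    t=a["pixels"][v-14:v+14,u-14:u+14]; r=cv2.matchTemplate(b["pixels"][v-20:v+20,u-20:u+20],t,cv2.TM_CCOEFF_NORMED); print(n,cv2.minMaxLoc(r))
print(arm.job_done())
```

```text
big (0.04700661823153496, 0.5650445222854614, (12, 12), (6, 6))
short (-0.24747155606746674, 0.9996875524520874, (0, 0), (6, 6))
the job is handed in; nothing more can be done
None
```

I set the eyepiece, objective, slide case and cover-glass box one by one on their own cards in the tray. Each was lowered until it touched the card, then released. I handed the job in at about 24 s, with the gripper raised clear and touching nothing.

- **Placement:** The last top picture shows all four upright and centred to about 2–3 mm, judged by eye against projected outlines. The two boxes line up with their outlines. The last side picture agrees, except that the gripper hid the cover-glass box there. That box was last seen clearly in the top picture.
- **Look-alikes:** Comparing the first and last top pictures showed no shift of the short case (match 1.00) or the big eyepiece. The big eyepiece's match was weak (0.57), probably because shadow or the gripper covered part of it. The last side picture shows it standing upright in place.
- **Disagreement:** At the start the two cameras differed by a few millimetres on where the things on the mat stood. I went by the top camera.
- **Slip:** I moved the held eyepiece sideways in the wrong direction once at a safe height. It touched nothing.

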